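# Draw the egg tray out of the hatcher for weighing

### The job

The eggs are due for weighing. Slide the hatcher's slanting front window up out of its slots and stand it upright in the slot of the steel drying rack, right down on the rack's base and about in the middle of the slot's length; then draw the egg tray straight out from under the hood and set it down flat on the middle of the scale's pan. Keep the eggs level and move them gently, and leave the other things on the counter where they are.

Things in the scene. Friction and masses are not known exactly. Their poses are not given: they have to be found in the camera images.
- hatcher: Low yellow hatcher, clear flat hood, 320 mm wide, fixed. Origin: on the counter, middle of its mouth; +x goes in (roughly away from the robot, yaw varies), y along the front, z up. Steel shelf, top at 6 mm, 168 mm wide, from x = -170 mm inwards; side guides 140 mm apart from x = 10 mm; back stop at x = 160 mm. The window closes the mouth until it is taken out.
- hood_edge (a point): Middle of the front edge of the clear hood, on its underside: hatcher x = -24 mm, 113 mm above the counter. The hood is 6 mm thick; on its rear, from hatcher x = 165 mm, a box rises to 145 mm. Axes as the hatcher's.
- slot_top (a point): On the hatcher's middle line, at the height where the window's two side slots end: 130 mm up the slope from the shelf, 119 mm above the counter (their rims reach 129 mm). The slots lean 30 degrees towards the robot (up the slope is hatcher (-0.5, 0, 0.866)), are 9 mm wide, and leave 140 mm free between them. Axes as the hatcher's.
- window: Clear pane in a black frame, 160 mm wide, 190 mm tall, 5 mm thick, about 0.16 kg. Origin: middle of its lower edge; z up the pane, y along its width, x through it. It starts loose in the slots, foot on the shelf at hatcher x = 0, top leaning 30 degrees towards the robot (its x is then hatcher (0.866, 0, 0.5)). To come out it must slide at least 130 mm along its own z.
- rib (a point): Centre of the window's black grip rib, which runs along its top: 10 mm thick, 120 mm long, 24 mm tall, centred at window z = 178 mm. Axes as the window's.
- tray: Black open tray, 130 x 130 mm, walls 30 mm high, about 0.4 kg, with four eggs held fast in its corners (to 46 mm above its underside). Origin: middle of its underside. It starts on the hatcher's shelf inside, square with it. A carry bar, 10 mm thick (across y), 16 mm tall, centred 58 mm above the underside, runs along x from -95 mm to +65 mm.
- bar_end (a point): Point in the tray's carry bar 11 mm from its front tip: tray (-84, 0, 58) mm. The bar stands out 30 mm from the tray's front wall towards the robot, so the tray can be pulled by it; at the start the tip is behind the window and about level with the hood's edge. Axes as the tray's.
- bar_mid (a point): Middle of the carry bar: tray (0, 0, 58) mm. The tray can be lifted here: there are no eggs beside the bar for 19 mm either way in x.
- rack: Steel drying rack, base 110 x 180 mm, 10 mm thick, fixed. Origin: underside, middle. One slot along its y, 170 mm long, 13 mm wide, walls to 60 mm above the counter, flared mouth about 40 mm wide at 76 mm. The pane stands in it on the base (z = 10 mm), either way round. Rack and scale may change places, one left and one right of the hatcher's mouth; yaw varies.
- scale: White kitchen scale, 185 x 175 mm, fixed, with a rigid steel pan 145 x 160 mm on it. Origin: underside; yaw varies; its display strip is on its -x side.
- pan (a point): Centre of the top of the scale's pan, 30 mm above the counter. Axes as the scale's.
- torch: Bystander, loose: aluminium candling torch lying along x, 130 mm long, 38 mm across; origin at its underside; stands behind the left-hand of the two stations (rack or scale), at the hatcher's left.
- dial: Bystander, loose: round white hygrometer on a black foot, 82 mm tall; origin at its underside; stands at the hatcher's right.
- bottle: Bystander, loose: white plastic bottle, 64 mm across, 170 mm tall; origin at its underside; stands at the right.
- mug: Bystander, loose: white mug, 80 mm across, 90 mm tall; origin at its underside; stands at the left.
- marker: Bystander, loose: grey marker pen with black cap lying along y, 130 mm long, 14 mm high; origin at its underside; stands behind the right-hand of the two stations.
- jar: Bystander, loose: jar, 72 mm across, 85 mm tall; origin at its underside; stands at the right.
There are look-alikes about, which are no part of the job. There is more than one size of the window; the one meant has the size given above. Of the things that look like the rack, the larger one is meant.

How it is judged:
By the outcome, as a careful person would: the job done as asked, in the order asked, and still so for the second after the job is handed in, with the robot touching nothing.
It also fails if it takes over 66 s, if anything falls off the work surface, if the arm or the gripper's body presses on something with over 40 N, if the wrist force passes 120 N, or if a joint passes its speed limit or range.

### The arm

A 7-joint arm with a two-finger parallel gripper is mounted at the origin on the work surface. World frame = base frame: x ahead of the robot, y to its left, z up, the work surface at z = 0. Lengths are in m, angles in rad, forces in N, time in s.
With the tool pointing down it reaches from about 0.425 to 0.925 m from the base axis. Payload 6.8 kg.
Tool frame: the origin (TCP) lies at the very end of the fingers, on their centre line; the grasp point (between the pads) lies bot.hold_point_z behind it (bot.hold_point_z is the distance from the TCP to the grasp point, in m); x points along the fingers, z is the direction in which the jaws open and shut, and the axes are right-handed (so a half turn about x gives the same grasp; the last joint's range is limited). The gripper opens to 85 mm and grips with 20 to 120 N. Pads are 22 mm wide; open, the fingers measure 114 mm over their backs; the gripper's body (76 mm by 85 mm) begins 54 mm behind the grasp point. The pads swing forward as they close: fully open they stand 13 mm farther back than shut.
Start: joints at [1.06, 0.477, 0.022, 1.555, -0.011, 1.109, -0.083], TCP at [0.265, -0.621, 0.231] pointing down, gripper open.
Joint ranges: [-2.96, 2.96], [-0.34, 2.1], [-1.41, 1.46], [0.24, 2.44], [-1.37, 4.51], [0.17, 1.92], [-2.96, 2.96]. Speed limits (rad/s): [2.39, 2.39, 3.14, 3.14, 3.14, 3.14, 3.14].

### API

Orientations are given as a unit quaternion [w, x, y, z].
In Python, from station import bot gives the robot as it stands.
- The arm moves only by the tool drive_tool, never from a script. Its arguments are lists of equal length, an entry for each row: "slide": the shift along the world's x, y, z in mm, a list of three; "turn": the turn, a rotation vector about the world's x, y, z in rad, a list of three; "gripper": the opening, from 0 (shut) to 1 (fully open). A call has 1 to 10 rows; each row is the pose to reach, as a shift and turn from the pose measured when the call began; what a row does not reach only later rows make up. A row lasts 1/10 s, in which the tool goes at most 50 mm and 8.59 degrees, less where a joint would pass 70% of its speed; a pose out of reach is approached as far as the arm can. A call with a gripper value outside its range is refused whole. The fingers move at their own pace and stop on an object; "squeeze" is the grip in N (left out, the last holds). Time passes only in rows, so rows that repeat a pose let the fingers close. It gives the time, the measured TCP pose, the force and the opening at its end, in the units of the state.
- bot.get_obs(): the state, without advancing time (a new reading comes with each control period).
- bot.read_camera(name): name is "scene" or "top" or "wrist"; returns a dict with "color" (400x640x3 uint8, red, green, blue), "fovy" (degrees; the focal length in pixels is half the picture's height over the tangent of half this angle, whatever the lens; pixels are square), "cx", "cy" (the principal point, pixels), "R" (3x3) and "t" (3): a world point X has camera coordinates R X + t. Camera axes: x right, y down, z forward; pixel columns grow to the right and rows downward; lengths in m; the calibration is good to about 2 mm. A picture is of the moment at which its call begins. There is no depth.
- bot.hand_in(): hands the job in, once; it reports no verdict.
The state is a dict: "t": time; "q": joint angles; "joint_vel": joint speeds; "joint_torque": joint torques, N m; "eef_pos": TCP position; "tool_rot": TCP orientation; "contact_force": force on the tool from outside, world axes, zero at the start; "torque": the same for the moment, N m; "gripper_width": opening from 0.0 (shut) to 1.0 (fully open).
Only numpy, scipy, OpenCV 4.12 (cv2) and the standard library are available. Lean on these libraries where they do the work, as an engineer would, in place of code of your own. Each camera call takes 0.05 s, during which the arm holds its last target.

## Working session

There is one attempt and no reset: what is moved stays moved. The work goes in short steps, Python scripts to look and compute and a tool call to move; the robot and the scene stay as the last step left them, time stands still between calls to the robot, and variables do not carry over. Pictures are saved under pics/ and viewed, and the job is handed in when it is done.

Besides the shell and the picture viewer there is one more tool, called by a JSON object that holds its "api" and its "payload", one argument or row to a line. drive_tool: Moves the arm, as the interface text tells. Its arguments: {"type":"object","properties":{"slide":{"type":"array"},"turn":{"type":"array"},"gripper":{"type":"array"},"squeeze":{"type":"number"}},"required":["slide","turn","gripper"]}

```bash
ls; mkdir -p pics; python3 - <<'E'
from station import bot
import cv2, json
print(bot.hold_point_z)
for n in ["scene","top","wrist"]:
    c=bot.read_camera(n)
    cv2.imwrite(f"pics/{n}0.png",c["color"][:,:,::-1]); print(n,c["fovy"],c["cx"],c["cy"],c["R"],c["t"])
o=bot.get_obs(); print(o)
E
```

```text
pics
0.0187
scene 54.04777481119434 317.30811672045377 198.45770879337138 [[ 0.70617868  0.70789633  0.01394443]
 [ 0.43884997 -0.42216004 -0.79321599]
 [-0.55562791  0.56627174 -0.60878071]] [-0.33844857 -0.14529855  1.51739151]
top 55.79983959139908 317.67550165844796 202.1553589748302 [[-0.01106278 -0.99991598 -0.00675586]
 [-0.98435786  0.0120782  -0.1757661 ]
 [ 0.17583293  0.00470572 -0.98440878]] [0.01082171 0.52613627 1.21318244]
wrist 64.5356607526859 321.07137582008545 199.70478430736497 [[ 0.39201942 -0.91995563 -0.00155221]
 [-0.87855282 -0.37487591  0.29599493]
 [-0.27288409 -0.11467207 -0.95518825]] [-0.67420509 -0.03902891  0.37987509]
{'t': 0.15, 'q': array([ 1.0598976 ,  0.47762987,  0.02234886,  1.55618789, -0.01149113,
        1.10933695, -0.0830847 ]), 'joint_vel': array([-8.89427784e-04, -9.04273735e-04,  1.03679599e-03, -3.20054500e-03,
       -5.68091421e-05,  2.70709895e-03,  8.95445601e-04]), 'joint_torque': array([ 2.62513415e-03, -5.96928942e+01,  1.61031201e+00, -2.81487983e+01,
        1.27501713e-02,  6.53287105e-03, -9.55814755e-06]), 'eef_pos': array([ 0.26440966, -0.62056441,  0.23055134]), 'tool_rot': array([ 0.5894778 ,  0.39010924,  0.59036394, -0.38961664]), 'contact_force': array([ 0.24845387, -0.41132535,  0.11004876]), 'torque': array([ 0.04249048,  0.0291745 , -0.04113944]), 'gripper_width': 0.9984625093615609}
```

View pics/scene0.png

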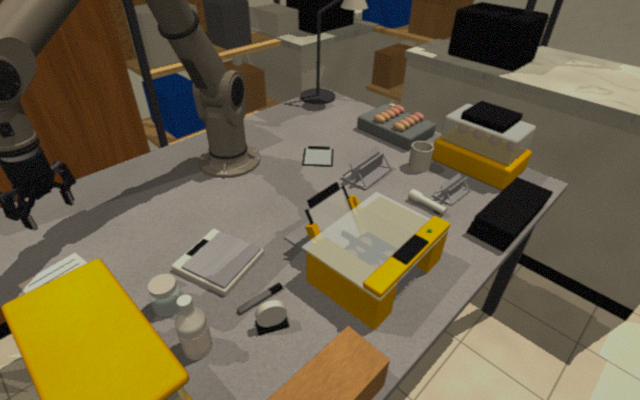

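View pics/top0.png

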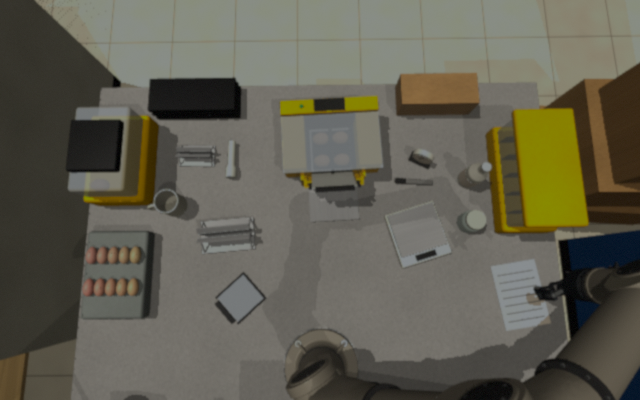

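View pics/wrist0.png

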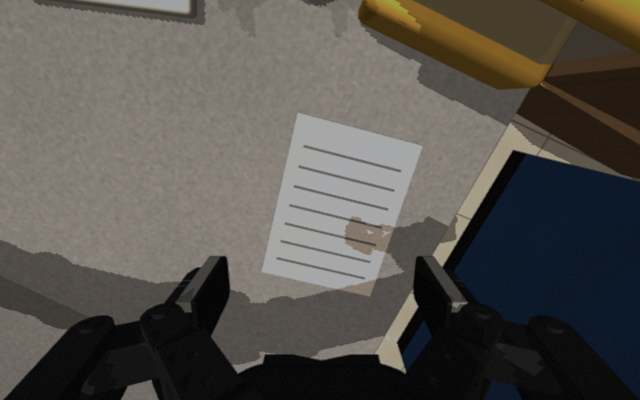

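```bash
cat > h.py <<'E'
import numpy as np, cv2
from station import bot
from scipy.spatial.transform import Rotation as Rn
def K(c):
    f=200/np.tan(np.radians(c["fovy"]/2)); return f
def ray(c,u,v):
    f=K(c); d=np.array([(u-c["cx"])/f,(v-c["cy"])/f,1.]); R=np.array(c["R"]);t=np.array(c["t"])
    return -R.T@t, R.T@d
def at_z(c,u,v,z):
    o,d=ray(c,u,v); return o+d*(z-o[2])/d[2]
def proj(c,X):
    p=np.array(c["R"])@np.array(X)+np.array(c["t"]); f=K(c)
    return np.array([c["cx"]+f*p[0]/p[2], c["cy"]+f*p[1]/p[2]])
def tri(obs):
    A=np.zeros((3,3));b=np.zeros(3)
    for c,u,v in obs:
        o,d=ray(c,u,v);d=d/np.linalg.norm(d);P=np.eye(3)-np.outer(d,d);A+=P;b+=P@o
    X=np.linalg.solve(A,b); return X,[proj(c,X)-np.array([u,v]) for c,u,v in obs]
def crop(c,u0,v0,u1,v1,s,name):
    im=c["color"][v0:v1,u0:u1,::-1]; im=cv2.resize(im,None,fx=s,fy=s,interpolation=cv2.INTER_CUBIC)
    im=cv2.convertScaleAbs(im,alpha=1.3,beta=15)
    for u in range((u0+9)//10*10,u1,10):
        cv2.line(im,((u-u0)*s,0),((u-u0)*s,4 if u%50 else 10),(0,0,255),1)
        if u%20==0: cv2.putText(im,str(u),((u-u0)*s,20),0,.35,(0,0,255),1)
    for v in range((v0+9)//10*10,v1,10):
        cv2.line(im,(0,(v-v0)*s),(4,(v-v0)*s),(0,0,255),1)
        if v%20==0: cv2.putText(im,str(v),(6,(v-v0)*s+4),0,.35,(0,0,255),1)
    cv2.imwrite(name,im)
E
python3 - <<'E'
from h import *
import pickle
cs={n:bot.read_camera(n) for n in ["scene","top"]}
pickle.dump(cs,open("cams.pkl","wb"))
t=cs["top"];s=cs["scene"]
crop(t,270,90,400,230,6,"pics/t_hatch.png".replace("6","6")) if 0 else crop(t,270,90,395,225,4,"pics/t_hatch.png")
crop(t,175,195,295,335,4,"pics/t_rack.png")
crop(t,375,190,465,280,6,"pics/t_scale.png")
crop(s,290,170,460,325,4,"pics/s_hatch.png")
crop(s,290,130,420,220,6,"pics/s_rack.png")
crop(s,160,220,280,300,6,"pics/s_scale.png")
E
```

```text
(no output)
```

View pics/t_hatch.png

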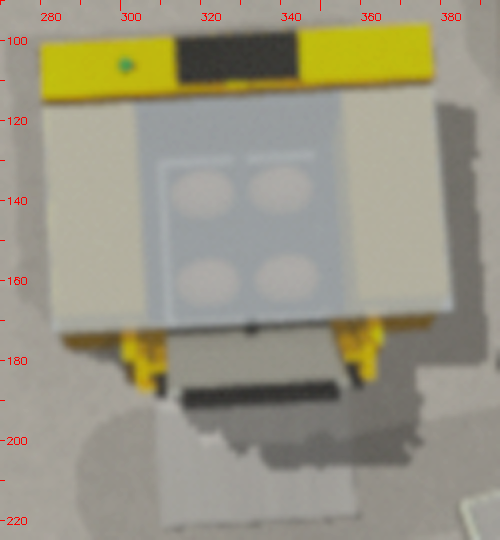

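View pics/t_rack.png

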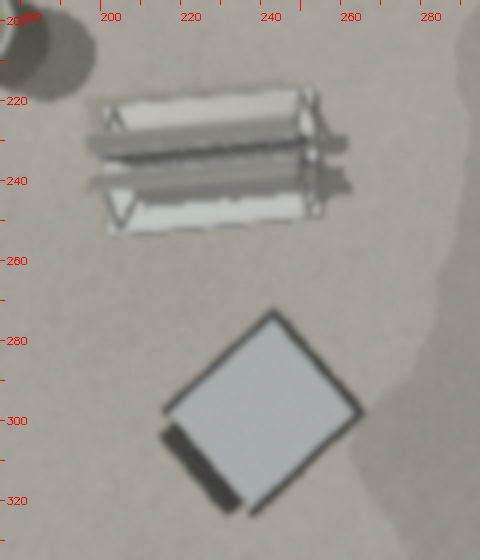

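View pics/t_scale.png

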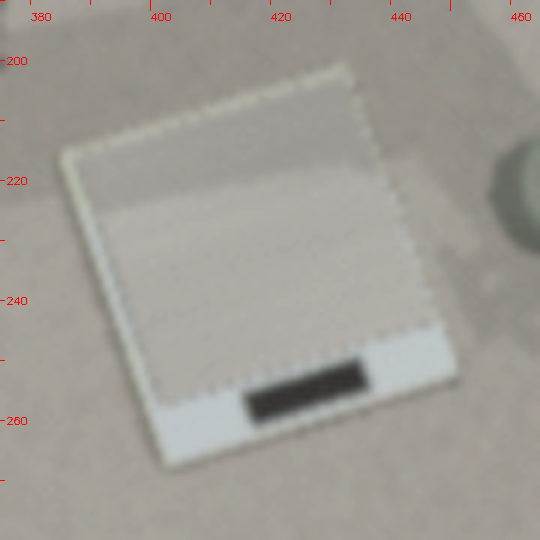

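View pics/s_hatch.png

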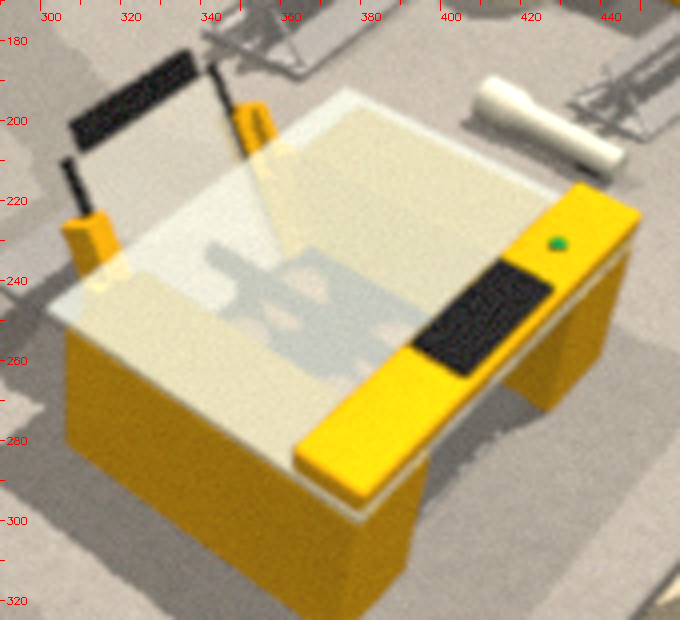

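View pics/s_rack.png

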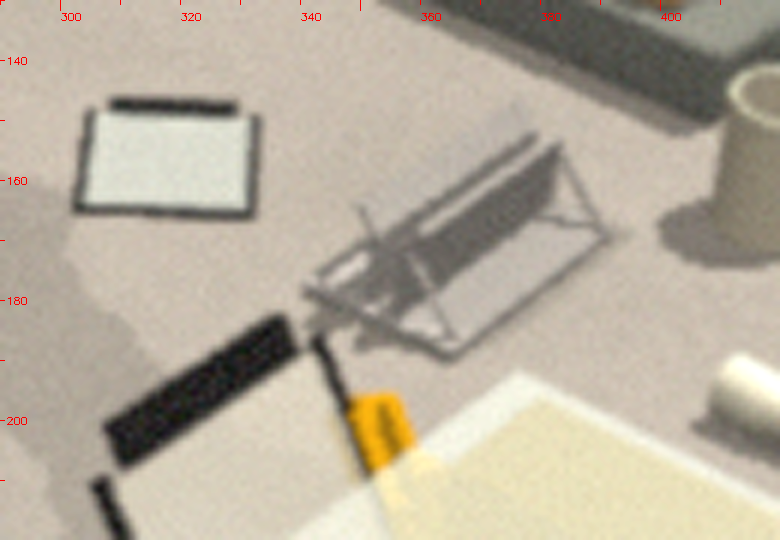

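View pics/s_scale.png

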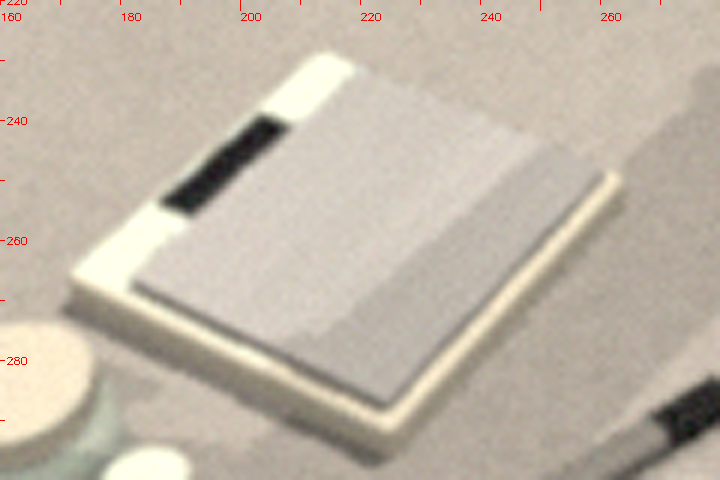

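```bash
cat > fit.py <<'E'
from h import *
import pickle
from scipy.optimize import least_squares
cs=pickle.load(open("cams.pkl","rb"));T=cs["top"];S=cs["scene"]
def fit(pts,g):
    def X(p,m): 
        c,s=np.cos(p[2]),np.sin(p[2]); return [p[0]+c*m[0]-s*m[1],p[1]+s*m[0]+c*m[1],m[2]]
    fu=lambda p:np.concatenate([proj(c,X(p,m))-uv for c,uv,m in pts])
    r=least_squares(fu,g,loss="soft_l1"); return r.x,fu(r.x).reshape(-1,2).round(1)
if __name__=="__main__":
    m=lambda *a:np.array(a)/1000
    H=[(T,(282.5,172),m(-24,160,119)),(T,(382,167.5),m(-24,-160,119)),(T,(334.8,188.3),m(-89,0,160)),
     (T,(315,189.5),m(-89,60,160)),(T,(354.5,187.5),m(-89,-60,160)),(T,(311,221.5),m(-170,84,6)),(T,(359,217.5),m(-170,-84,6)),
     (S,(375,192),m(-24,160,119)),(S,(300,247),m(-24,-160,119)),(S,(322,195.2),m(-89,0,160))]
    print("hatcher",*fit(H,[.7,0,0]))
    Rk=[(T,(201,221.5),m(55,90,10)),(T,(253,217),m(55,-90,10)),(T,(203,253),m(-55,90,10)),(T,(255.5,248.5),m(-55,-90,10)),
     (S,(341,178),m(-55,-90,10)),(S,(391,169),m(55,90,10)),(S,(364,189.5),m(55,-90,10))]
    print("rack",*fit(Rk,[.5,.3,0]))
    P=[(S,(217,231),m(-72.5,80,30)),(S,(261,249),m(72.5,80,30)),(S,(223,287.5),m(72.5,-80,30)),(S,(182,267),m(-72.5,-80,30)),
     (T,(400,257),m(-72.5,80,30)),(T,(446.5,245),m(-72.5,-80,30))]
    print("pan",*fit(P,[.5,-.3,.3]))
E
python3 fit.py
```

```text
hatcher [ 0.63906879 -0.0449945   0.04624364] [[ 0.5  1.4]
 [ 1.2  0.2]
 [ 0.2 -0.6]
 [ 0.3 -0.7]
 [ 0.1 -0.9]
 [-0.8  0.4]
 [ 0.3  1.6]
 [ 0.2 -0.6]
 [ 0.2 -0.5]
 [ 1.6 -0.4]]
rack [0.42474865 0.30860808 0.08459429] [[ 0.2 -0.4]
 [ 0.8 -0.9]
 [-0.5  0.5]
 [ 0.4 -0.2]
 [-1.6 -1. ]
 [ 0.7 -1.4]
 [ 0.3 -0.7]]
pan [ 0.4352288  -0.32552276  0.26694978] [[ 3.9 -0.4]
 [-0.2 -0.6]
 [ 0.  -0.4]
 [-1.1 -1.6]
 [ 1.  -0.5]
 [ 0.6 -1.9]]
```

```bash
cat >> h.py <<'E'
def rot(q): return Rn.from_quat(np.array(q)[[1,2,3,0]])
def pose():
    o=bot.get_obs(); return np.array(o["eef_pos"]),rot(o["tool_rot"]),o
def target(yaw,tilt,jaw,flip=1):
    """tool rotation: x points down tilted outward (tilt) in heading yaw; jaw 'x' = jaws open in heading plane, 'y' across"""
    h=np.array([np.cos(yaw),np.sin(yaw),0]);l=np.array([-np.sin(yaw),np.cos(yaw),0]);u=np.array([0,0,1.])
    x=np.sin(tilt)*h-np.cos(tilt)*u
    n=np.cos(tilt)*h+np.sin(tilt)*u
    z=flip*(n if jaw=='x' else l)
    return Rn.from_matrix(np.stack([x,np.cross(z,x),z],1))
def delta(grasp,Rt):
    """slide mm, turn rotvec to put grasp point at grasp with rotation Rt"""
    p,R,o=pose(); tcp=np.array(grasp)+Rt.as_matrix()[:,0]*bot.hold_point_z
    return ((tcp-p)*1000).round(1),(Rt*R.inv()).as_rotvec().round(4)
E
python3 - <<'E'
from h import *
p,R,o=pose(); print(R.as_matrix().round(3))
for f in(1,-1): print(f,delta([.5502,-.049,.25],target(.046,np.radians(30),'x',f)))
for f in(1,-1): print(f,delta([.5502,-.049,.25],target(.046,np.radians(45),'y',f)))
E
```

```text
[[-0.     0.92   0.392]
 [ 0.001  0.392 -0.92 ]
 [-1.    -0.    -0.001]]
1 (array([295.1, 572.2,   3. ]), array([-0.2965, -0.472 ,  1.1846]))
-1 (array([295.1, 572.2,   3. ]), array([ 0.5177, -0.3254, -1.8774]))
1 (array([298.9, 572.4,   5.9]), array([-1.0633, -0.2438,  2.5923]))
-1 (array([298.9, 572.4,   5.9]), array([ 0.1749, -0.7699, -0.3385]))
```

{"api": "drive_tool", "payload": {
  "slide": [
    [15,30,30],
    [35,70,60],
    [55,115,80],
    [75,160,100],
    [95,205,110],
    [120,250,120],
    [140,295,120],
    [160,340,120],
    [180,385,120],
    [200,430,120]
  ],
  "turn": [
    [-0.02,-0.035,0.09],
    [-0.04,-0.07,0.18],
    [-0.06,-0.105,0.27],
    [-0.09,-0.14,0.36],
    [-0.11,-0.175,0.45],
    [-0.13,-0.21,0.54],
    [-0.16,-0.25,0.63],
    [-0.18,-0.285,0.72],
    [-0.2,-0.32,0.81],
    [-0.22,-0.355,0.9]
  ],
  "gripper": [1,1,1,1,1,1,0.7,0.7,0.7,0.7],
  "squeeze": 60
}}

```text
t: 1.25
eef_pos: [0.461, -0.1972, 0.3512]
tool_rot: [0.829, 0.091, 0.545, -0.083]
contact_force: [1.1, -0.7, 0.4]
gripper_width: 0.7
```

```bash
python3 - <<'E'
from h import *
p,R,o=pose(); print(p,o["q"],o["t"],o["gripper_width"]);
print(delta([.510,-.051,.235],target(.046,np.radians(30),'x',1)))
E
```

```text
[ 0.4610218  -0.19719375  0.35116198] [ 0.77956862 -0.09815236 -0.3963643   2.04249293 -0.20353125  0.80851189
  0.23857204] 1.25 0.6995976097783808
(array([  58.3,  146.6, -132.4]), array([-0.072 , -0.1172,  0.2809]))
```

{"api": "drive_tool", "payload": {
  "slide": [
    [12,40,-10],
    [25,80,-30],
    [40,120,-60],
    [58,147,-100],
    [58,147,-132],
    [58,147,-132]
  ],
  "turn": [
    [-0.02,-0.035,0.08],
    [-0.04,-0.07,0.16],
    [-0.06,-0.1,0.24],
    [-0.072,-0.117,0.281],
    [-0.072,-0.117,0.281],
    [-0.072,-0.117,0.281]
  ],
  "gripper": [0.7,0.7,0.7,0.7,0.7,0.7]
}}

```text
t: 1.85
eef_pos: [0.5158, -0.0488, 0.2144]
tool_rot: [0.863, -0.011, 0.504, 0.022]
contact_force: [-0.2, 0.5, -0.9]
gripper_width: 0.7
```

```bash
python3 - <<'E'
from h import *
import pickle
p,R,o=pose(); print(p,o["q"],o["t"]);
c=bot.read_camera("wrist"); pickle.dump(c,open("w1.pkl","wb")); cv2.imwrite("pics/w1.png",c["color"][:,:,::-1])
s=bot.read_camera("scene"); crop(s,270,140,400,240,6,"pics/s1.png")
x,y,yaw=.639,-.045,.0462
A=Rn.from_euler('z',yaw).as_matrix()
H=lambda *m:np.array([x,y,0])+A@(np.array(m)/1000)
for e in [(-95,60,170.5),(-95,-60,170.5),(-89,0,160),(-24,160,119),(-24,-160,119),(-65,70,119),(-65,-70,119)]: print(e,proj(c,H(*e)).round(1))
E
```

```text
[ 0.51580229 -0.04877139  0.21444478] [ 0.59563313  0.06960611 -0.61896247  2.27964833  0.06914268  0.29152283
 -0.02417929] 1.85
(-95, 60, 170.5) [326.3 131.7]
(-95, -60, 170.5) [325.3 302.4]
(-89, 0, 160) [325.6 217.8]
(-24, 160, 119) [373.7 -12.6]
(-24, -160, 119) [358.5 338.6]
(-65, 70, 119) [326.1 111.9]
(-65, -70, 119) [325.2 272.2]
```

View pics/w1.png

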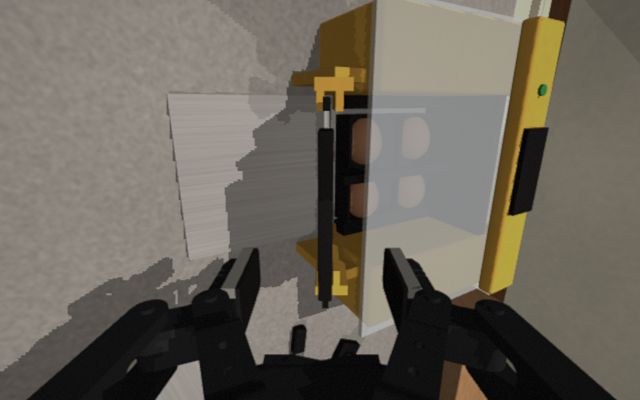

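View pics/s1.png

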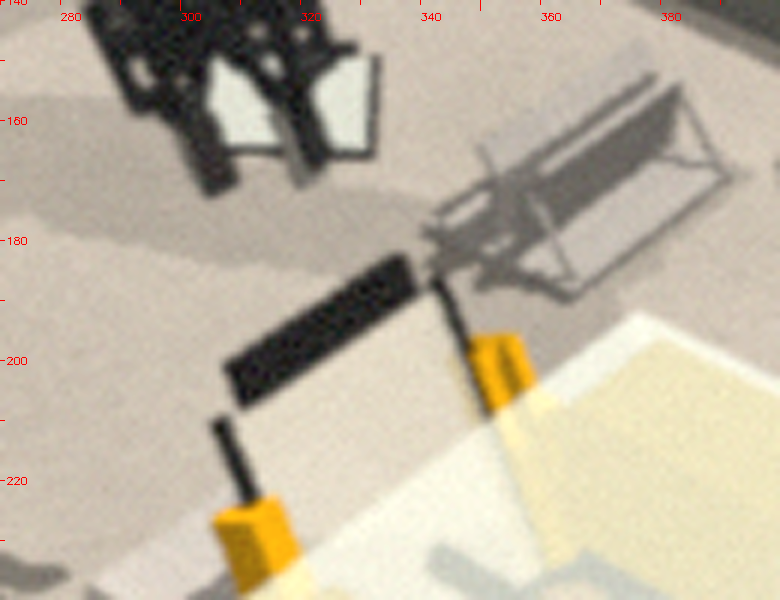

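```bash
python3 - <<'E'
from h import *
print(delta([.550,-.0491,.160],target(.046,np.radians(30),'x',1)))
E
```

```text
(array([ 40.5,   1.8, -75.6]), array([-0.0003, -0.0014,  0.0003]))
```

{"api": "drive_tool", "payload": {
  "slide": [
    [13,0.6,-25],
    [27,1.2,-50],
    [40,1.8,-75],
    [40,1.8,-75],
    [40,1.8,-75],
    [40,1.8,-75],
    [40,1.8,-75],
    [40,1.8,-75],
    [40,1.8,-75],
    [40,1.8,-75]
  ],
  "turn": [
    [0,0,0],
    [0,0,0],
    [0,0,0],
    [0,0,0],
    [0,0,0],
    [0,0,0],
    [0,0,0],
    [0,0,0],
    [0,0,0],
    [0,0,0]
  ],
  "gripper": [0.7,0.7,0.7,0.7,0,0,0,0,0,0],
  "squeeze": 60
}}

```text
t: 2.95
eef_pos: [0.5599, -0.0496, 0.1462]
tool_rot: [0.866, -0.011, 0.499, 0.019]
contact_force: [-2.0, -1.9, 6.4]
gripper_width: 0.108
```

```bash
python3 - <<'E'
from h import *
p,R,o=pose(); print(p,o["q"],o["t"],R.as_matrix()[:,0],o["gripper_width"],o["contact_force"]);
s=bot.read_camera("scene"); crop(s,270,140,400,240,6,"pics/s2.png")
E
```

```text
[ 0.55990693 -0.04959599  0.1462231 ] [ 0.48454418  0.27388512 -0.55741149  2.26772766  0.87740523  0.17042744
 -0.80738356] 2.95 [ 0.50102881  0.02133474 -0.86516759] 0.10792450249028013 [-2.03414246 -1.93516774  6.37495268]
```

View pics/s2.png

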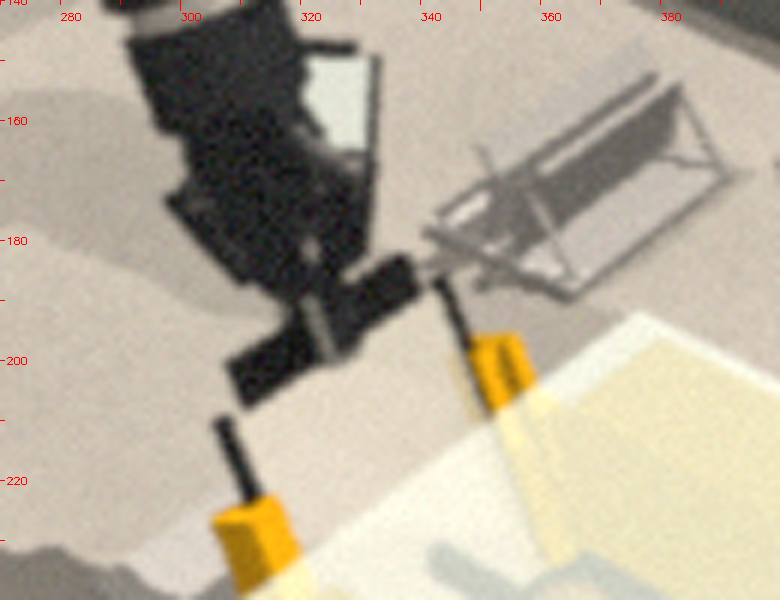

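{"api": "drive_tool", "payload": {
  "slide": [
    [-5,-0.2,8.7],
    [-10,-0.5,17.3],
    [-15,-0.7,26],
    [-20,-0.9,34.6],
    [-25,-1.2,43.3],
    [-30,-1.4,52],
    [-30,-1.4,52]
  ],
  "turn": [
    [0,0,0],
    [0,0,0],
    [0,0,0],
    [0,0,0],
    [0,0,0],
    [0,0,0],
    [0,0,0]
  ],
  "gripper": [0,0,0,0,0,0,0],
  "squeeze": 80
}}

```text
t: 3.7
eef_pos: [0.5295, -0.0516, 0.1991]
tool_rot: [0.866, -0.012, 0.499, 0.018]
contact_force: [-0.3, -0.4, -1.8]
gripper_width: 0.1
```

```bash
python3 - <<'E'
from h import *
p,R,o=pose(); print(p,o["q"],o["t"],R.as_matrix()[:,0],o["gripper_width"],o["contact_force"]);
s=bot.read_camera("scene"); crop(s,270,140,400,240,6,"pics/s3.png")
E
```

```text
[ 0.52945365 -0.05161871  0.19909455] [ 0.87452851  0.172563   -0.93528762  2.26438902  0.48773598  0.27416739
 -0.41012703] 3.7 [ 0.50162706  0.0194616  -0.86486504] 0.09988475657673979 [-0.33734592 -0.41953368 -1.76311493]
```

View pics/s3.png

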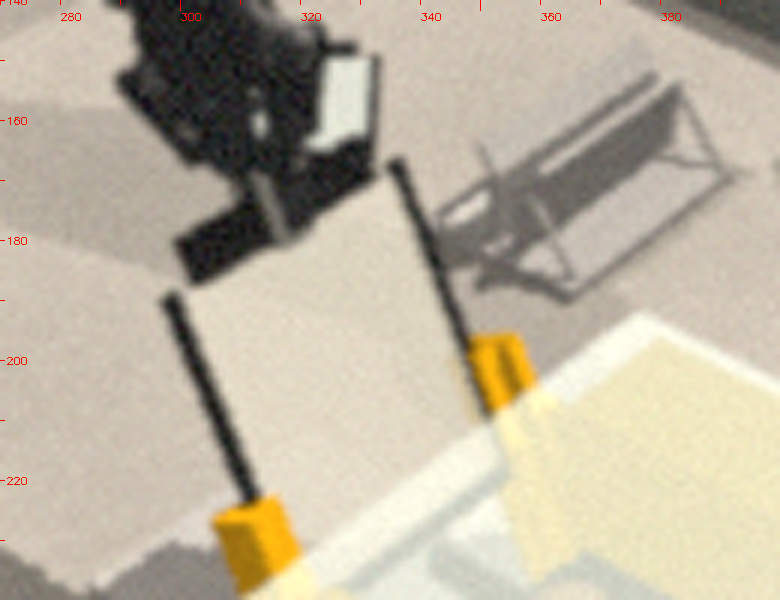

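{"api": "drive_tool", "payload": {
  "slide": [
    [-5,-0.2,8.7],
    [-11,-0.5,19],
    [-17,-0.8,29.4],
    [-23,-1.1,39.8],
    [-29,-1.3,50.2],
    [-35,-1.6,60.6],
    [-41,-1.9,71],
    [-47,-2.2,81.4],
    [-50,-2.3,90],
    [-50,-2.3,90]
  ],
  "turn": [
    [0,0,0],
    [0,0,0],
    [0,0,0],
    [0,0,0],
    [0,0,0],
    [0,0,0],
    [0,0,0],
    [0,0,0],
    [0,0,0],
    [0,0,0]
  ],
  "gripper": [0,0,0,0,0,0,0,0,0,0]
}}

```text
t: 4.75
eef_pos: [0.4797, -0.0543, 0.2895]
tool_rot: [0.867, -0.012, 0.498, 0.017]
contact_force: [0.2, 0.2, -1.9]
gripper_width: 0.101
```

```bash
python3 - <<'E'
from h import *
p,R,o=pose(); print(p,o["q"],o["t"],R.as_matrix()[:,0],o["gripper_width"],o["contact_force"]);
s=bot.read_camera("scene"); crop(s,240,110,400,240,5,"pics/s4.png")
print(delta([.4247,.3086,.178+.115],target(.0846,0,'x',1)))
E
```

```text
[ 0.47965982 -0.05427682  0.2895043 ] [ 1.28235943 -0.19621122 -1.09109706  2.23352404 -0.5464395   0.53384378
  0.60586568] 4.75 [ 0.50253328  0.01756898 -0.86437934] 0.1009146151097784 [ 0.17711134  0.19312595 -1.92883313]
(array([-54.8, 362.6, -14.5]), array([-0.03  ,  0.5253,  0.0398]))
```

View pics/s4.png

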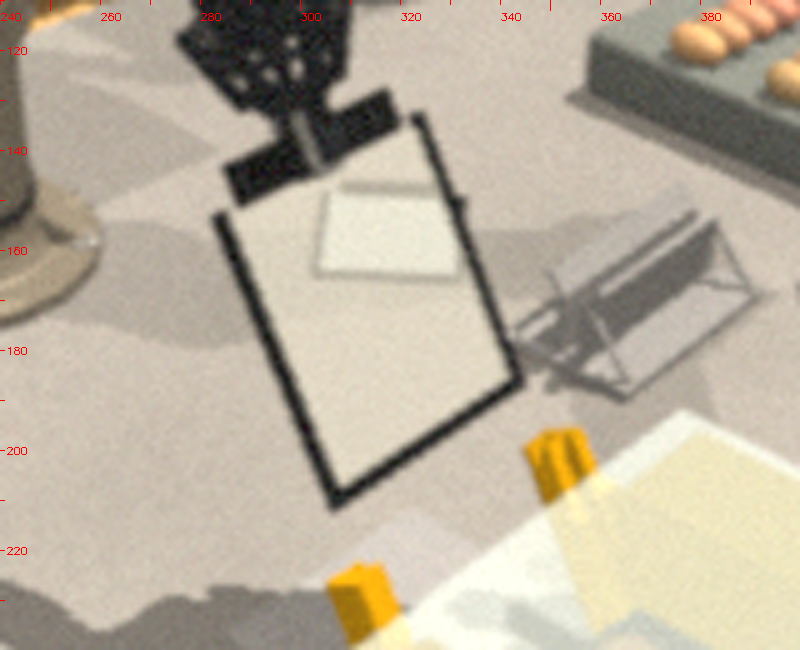

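{"api": "drive_tool", "payload": {
  "slide": [
    [-8,10,10],
    [-14,40,15],
    [-20,80,15],
    [-27,125,15],
    [-34,170,15],
    [-40,215,15],
    [-46,260,10],
    [-52,300,0],
    [-54,340,-10],
    [-55,362,-14]
  ],
  "turn": [
    [-0.003,0.05,0.004],
    [-0.006,0.105,0.008],
    [-0.009,0.16,0.012],
    [-0.012,0.22,0.016],
    [-0.016,0.28,0.02],
    [-0.02,0.35,0.026],
    [-0.024,0.42,0.032],
    [-0.028,0.48,0.036],
    [-0.03,0.525,0.04],
    [-0.03,0.525,0.04]
  ],
  "gripper": [0,0,0,0,0,0,0,0,0,0]
}}

```text
t: 5.8
eef_pos: [0.34, 0.2218, 0.3293]
tool_rot: [0.718, -0.023, 0.695, 0.037]
contact_force: [0.8, 0.2, -1.8]
gripper_width: 0.1
```

{"api": "drive_tool", "payload": {
  "slide": [
    [0,0,0],
    [0,0,0]
  ],
  "turn": [
    [0,0,0],
    [0,0,0]
  ],
  "gripper": [0,0]
}}

```text
t: 6.0
eef_pos: [0.3401, 0.2216, 0.329]
tool_rot: [0.718, -0.024, 0.695, 0.037]
contact_force: [-0.3, 0.9, -1.9]
gripper_width: 0.105
```

```bash
python3 - <<'E'
from h import *
import pickle
p,R,o=pose(); print(p,o["q"],o["t"],R.as_matrix()[:,0],o["gripper_width"],o["contact_force"]);
s=bot.read_camera("scene"); crop(s,300,70,440,210,4,"pics/s5.png")
t=bot.read_camera("top"); crop(t,175,195,295,275,6,"pics/t5.png")
c=bot.read_camera("wrist"); cv2.imwrite("pics/w5.png",c["color"][:,:,::-1])
pickle.dump((s,t,c),open("c5.pkl","wb"))
print(delta([.4247,.3086,.178+.115],target(.0846,0,'x',1)))
E
```

```text
[0.34012348 0.2216497  0.32904861] [ 1.04876407 -0.33530708 -1.41002292  1.97610775 -0.36448481  1.20551036
 -0.14291767] 6.0 [ 0.03141522  0.02095921 -0.99928664] 0.10453244653190913 [-0.34192162  0.8523182  -1.86156368]
(array([ 84.5,  87.3, -54.8]), array([-0.0208,  0.031 , -0.0004]))
```

View pics/s5.png

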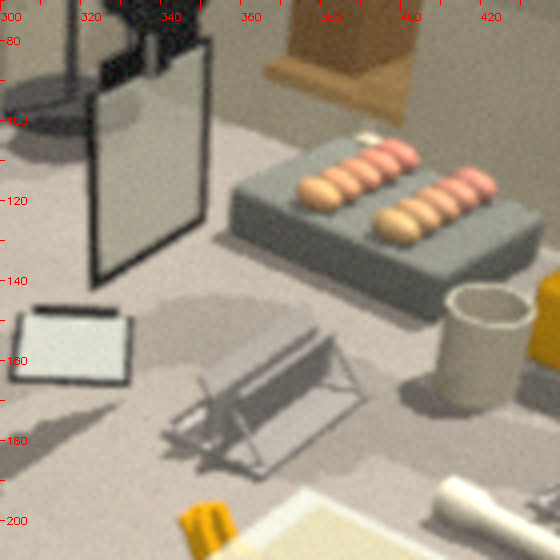

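View pics/t5.png

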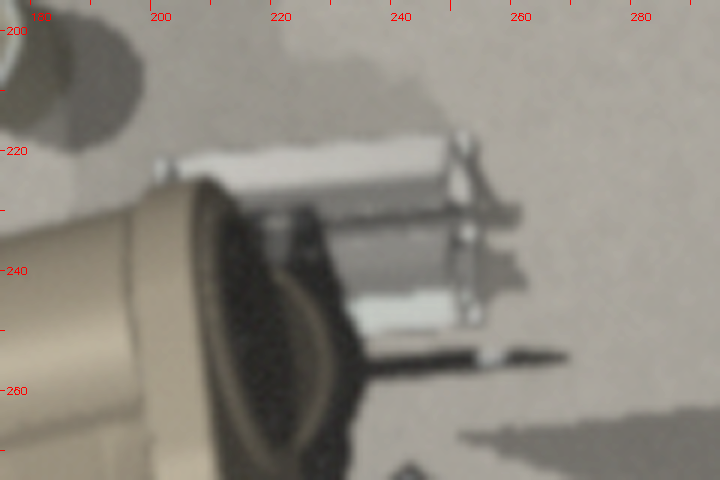

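View pics/w5.png

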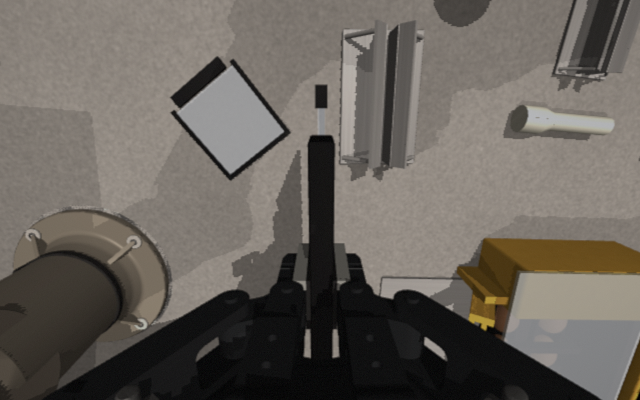

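```bash
python3 - <<'E'
from h import *
import pickle
from fit import fit
s,t,c=pickle.load(open("c5.pkl","rb"))
crop(c,330,10,440,190,4,"pics/w5c.png")
x,y,yaw=.4247,.3086,.0846
A=Rn.from_euler('z',yaw).as_matrix()
for e in [(55,90,10),(55,-90,10),(-55,90,10),(-55,-90,10),(0,85,10),(0,-85,10),(20,85,76),(-20,85,76),(20,-85,76),(-20,-85,76)]:
    X=np.array([x,y,0])+A@(np.array(e)/1000); print(e,proj(c,X).round(1))
E
```

```text
(55, 90, 10) [423.3  32. ]
(55, -90, 10) [412.4 165.7]
(-55, 90, 10) [341.   31.3]
(-55, -90, 10) [338.8 166.1]
(0, 85, 10) [382.1  35.8]
(0, -85, 10) [375.9 162.5]
(20, 85, 76) [412.3  23.3]
(-20, 85, 76) [377.3  23. ]
(20, -85, 76) [401.6 171. ]
(-20, -85, 76) [370.7 171.2]
```

View pics/w5c.png

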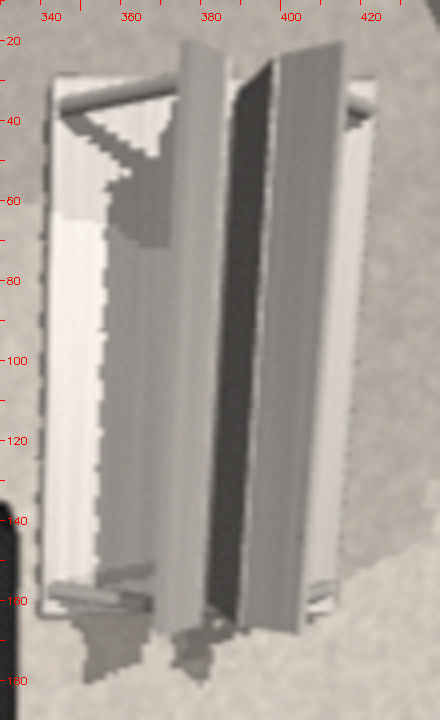

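{"api": "drive_tool", "payload": {
  "slide": [
    [20,0,0],
    [40,10,0],
    [60,25,0],
    [80,45,0],
    [85,65,0],
    [85,80,-10],
    [85,87,-20],
    [85,87,-20],
    [85,87,-20]
  ],
  "turn": [
    [0,0,0],
    [0,0,0],
    [0,0,0],
    [0,0,0],
    [-0.02,0.03,0],
    [-0.02,0.03,0],
    [-0.02,0.03,0],
    [-0.02,0.03,0],
    [-0.02,0.03,0]
  ],
  "gripper": [0,0,0,0,0,0,0,0,0]
}}

```text
t: 7.05
eef_pos: [0.3382, 0.2438, 0.3528]
tool_rot: [0.718, -0.022, 0.694, 0.038]
contact_force: [0.0, 0.3, -1.6]
gripper_width: 0.101
```

```bash
python3 - <<'E'
from h import *
p,R,o=pose(); print(p,o["q"].round(3),o["t"],R.as_matrix().round(3))
E
```

```text
[0.33816362 0.24381299 0.35280344] [ 1.018 -0.337 -1.41   1.92  -0.36   1.256 -0.195] 7.05 [[ 0.033 -0.086  0.996]
 [ 0.024  0.996  0.085]
 [-0.999  0.021  0.035]]
```

{"api": "drive_tool", "payload": {
  "slide": [
    [-13,16,0],
    [-26,32,0],
    [-41,47,0],
    [-57,61,0],
    [-57,61,0]
  ],
  "turn": [
    [0,0,0.05],
    [0,0,0.1],
    [0,0,0.15],
    [0,0,0.2],
    [0,0,0.2]
  ],
  "gripper": [0,0,0,0,0]
}}

```text
t: 7.55
eef_pos: [0.279, 0.307, 0.3523]
tool_rot: [0.71, -0.094, 0.689, 0.112]
contact_force: [0.1, 1.0, -2.3]
gripper_width: 0.104
```

```bash
python3 - <<'E'
from h import *
p,R,o=pose(); print(p,o["q"].round(3),o["t"],R.as_matrix().round(3))
E
```

```text
[0.27897011 0.30698958 0.35229947] [ 0.8   -0.337 -1.401  1.924 -0.36   1.256 -0.197] 7.55 [[ 0.026 -0.288  0.957]
 [ 0.03   0.957  0.287]
 [-0.999  0.021  0.034]]
```

{"api": "drive_tool", "payload": {
  "slide": [
    [7,7,0],
    [15,15,0],
    [24,24,0],
    [34,34,0],
    [44,44,0],
    [44,44,0]
  ],
  "turn": [
    [0,0,0],
    [0,0,0],
    [0,0,0],
    [0,0,0],
    [0,0,0],
    [0,0,0]
  ],
  "gripper": [0,0,0,0,0,0]
}}

```text
t: 8.15
eef_pos: [0.2944, 0.3194, 0.3686]
tool_rot: [0.72, -0.085, 0.678, 0.12]
contact_force: [-0.3, 0.1, -1.0]
gripper_width: 0.102
```

```bash
python3 - <<'E'
from h import *
p,R,o=pose(); print(p,o["q"].round(3),o["t"],R.as_matrix().round(3))
E
```

```text
[0.29443734 0.31940059 0.3686156 ] [ 0.825 -0.336 -1.409  1.885 -0.37   1.254 -0.19 ] 8.15 [[ 0.052 -0.288  0.956]
 [ 0.057  0.957  0.285]
 [-0.997  0.04   0.066]]
```

```bash
cat > kin.py <<'E'
from h import *
from scipy.optimize import least_squares
D=[([1.0598976,.47762987,.02234886,1.55618789,-.01149113,1.10933695,-.0830847],[.26440966,-.62056441,.23055134],[0.5894778,0.39010924,0.59036394,-0.38961664]),
([0.77956862,-0.09815236,-0.3963643,2.04249293,-0.20353125,0.80851189,0.23857204],[0.4610218,-0.19719375,0.35116198],[.829,.091,.545,-.083]),
([0.59563313,0.06960611,-0.61896247,2.27964833,0.06914268,0.29152283,-0.02417929],[0.51580229,-0.04877139,0.21444478],[.863,-.011,.504,.022]),
([0.48454418,0.27388512,-0.55741149,2.26772766,0.87740523,0.17042744,-0.80738356],[0.55990693,-0.04959599,0.1462231],[.866,-.011,.499,.019]),
([0.87452851,0.172563,-0.93528762,2.26438902,0.48773598,0.27416739,-0.41012703],[0.52945365,-0.05161871,0.19909455],[.866,-.012,.499,.018]),
([1.28235943,-0.19621122,-1.09109706,2.23352404,-0.5464395,0.53384378,0.60586568],[0.47965982,-0.05427682,0.2895043],[.867,-.012,.498,.017]),
([1.04876407,-0.33530708,-1.41002292,1.97610775,-0.36448481,1.20551036,-0.14291767],[0.34012348,0.2216497,0.32904861],[.718,-.024,.695,.037]),
([1.018,-.337,-1.41,1.92,-.36,1.256,-.195],[0.33816362,0.24381299,0.35280344],[.718,-.022,.694,.038]),
([.8,-.337,-1.401,1.924,-.36,1.256,-.197],[0.27897011,0.30698958,0.35229947],[.710,-.094,.689,.112]),
([.825,-.336,-1.409,1.885,-.37,1.254,-.19],[0.29443734,0.31940059,0.3686156],[.720,-.085,.678,.120])]
try:
    import json; D+= [tuple(x) for x in json.load(open("more.json"))]
except Exception: pass
def Rz(a): c,s=np.cos(a),np.sin(a); return np.array([[c,-s,0],[s,c,0],[0,0,1.]])
def Ry(a): c,s=np.cos(a),np.sin(a); return np.array([[c,0,s],[0,1.,0],[-s,0,c]])
def fk(P,q,sg):
    b,d1,L1,L2,L3,a1,a2,a3,o2,o4,o6,o7,y1,y2=P
    R=Rz(b+sg[0]*q[0]); p=np.array([0,0,d1])+R@[a3,y1,0]
    R=R@Ry(q[1]+o2)@Rz(sg[1]*q[2]); p=p+R@[a1,y2,L1]
    R=R@Ry(q[3]+o4); p=p+R@[a2,0,0]
    R=R@Rz(sg[2]*q[4]); p=p+R@[0,0,L2]
    R=R@Ry(q[5]+o6)@Rz(sg[3]*q[6]+o7); p=p+R@[0,0,L3]
    # tool: x=approach(z of last), z= last x dir
    M=np.stack([R[:,2],R[:,1],-R[:,0]],1)
    return p,M
def res(P,sg):
    r=[]
    for q,p,qt in D:
        pp,M=fk(P,q,sg); r+=list((pp-p)*5); r+=list((rot(np.array(qt)/np.linalg.norm(qt)).inv()*Rn.from_matrix(M)).as_rotvec())
    return np.array(r)
def solve(verbose=True):
    best=None
    for sg in [(-1,-1,-1,-1),(-1,-1,-1,1),(-1,-1,1,1),(-1,-1,1,-1)]:
        for o7 in (0,np.pi):
            r=least_squares(res,[-.1,.36,.5,.5,.35,0,0,0,0,0,0,o7,0,0],args=(sg,),loss="soft_l1",f_scale=.05)
            if best is None or r.cost<best[0]: best=(r.cost,r.x,sg)
    return best
if __name__=="__main__":
    c,P,sg=solve(); print(c,P.round(4),sg); print(res(P,sg).reshape(-1,6).round(4))
E
python3 kin.py
```

```text
6.513993099508954e-06 [-2.0000e-04  2.8680e-01  5.4170e-01 -4.7210e-01  3.2700e-01  2.0000e-04
  3.0000e-04  2.0000e-04 -1.0000e-04  3.1419e+00 -3.1418e+00 -0.0000e+00
 -3.0500e-02 -3.1500e-02] (-1, -1, 1, -1)
[[ 0.0004  0.0003 -0.0003  0.0002  0.     -0.    ]
 [ 0.0002  0.0002  0.0002 -0.0004  0.0001 -0.0001]
 [ 0.0003  0.0001  0.0002 -0.0002 -0.0008 -0.0009]
 [-0.0005 -0.0003 -0.0006 -0.0007  0.0001 -0.0005]
 [-0.0004 -0.0003 -0.0003  0.0005 -0.0006  0.0002]
 [ 0.0003 -0.0003  0.0006 -0.0008  0.0012 -0.0002]
 [-0.0004  0.0001 -0.0002  0.0002  0.0002  0.0011]
 [-0.0002 -0.0004 -0.0002 -0.0001  0.0001 -0.0008]
 [-0.0001 -0.0004  0.0002  0.0011 -0.0007 -0.0002]
 [ 0.0001  0.0008  0.0005  0.0003 -0.0006  0.0001]]
```

```bash
cat > sim.py <<'E'
from kin import *
lo=np.array([-2.96,-.34,-1.41,.24,-1.37,.17,-2.96]);hi=np.array([2.96,2.1,1.46,2.44,4.51,1.92,2.96])
c_,P,sg=solve()
def F(q): return fk(P,q,sg)
def err(q,p,R):
    pp,M=F(q); return np.concatenate([p-pp,(Rn.from_matrix(R)*Rn.from_matrix(M).inv()).as_rotvec()])
def J(q):
    p0,M0=F(q);out=[]
    for i in range(7):
        d=np.array(q,float);d[i]+=1e-5;p1,M1=F(d)
        out.append(np.concatenate([(p1-p0)/1e-5,(Rn.from_matrix(M1)*Rn.from_matrix(M0).inv()).as_rotvec()/1e-5]))
    return np.array(out).T
def step(q,p,R,lam=.05,n=20,kn=0,q0=None,wt=.3):
    q=np.array(q,float)
    for _ in range(n):
        W=np.diag([1,1,1,wt,wt,wt]);Jq=W@J(q);e=W@err(q,p,R)
        Ji=Jq.T@np.linalg.inv(Jq@Jq.T+lam**2*np.eye(6))
        dq=Ji@e
        if kn: dq+=kn*(np.eye(7)-Ji@Jq)@(q0-q)
        q=np.clip(q+dq,lo,hi)
    return q
E
python3 - <<'E'
from sim import *
mid=(lo+hi)/2
for kn,q0 in [(0,None),(.02,mid),(.02,np.array(D[0][0]))]:
    q=np.array(D[3][0])
    for a,b in [(3,4),(4,5)]:
        pa,pb=np.array(D[a][1]),np.array(D[b][1]);R=F(D[b][0])[1]
        for s in np.linspace(0,1,15)[1:]: q=step(q,pa+(pb-pa)*s,R,kn=kn,q0=q0,lam=.01)
        print(kn,q.round(2),np.round(D[b][0],2))
E
```

```text
0 [ 0.87  0.17 -0.93  2.26  0.48  0.27 -0.4 ] [ 0.87  0.17 -0.94  2.26  0.49  0.27 -0.41]
0 [ 1.22 -0.18 -1.05  2.24 -0.51  0.52  0.57] [ 1.28 -0.2  -1.09  2.23 -0.55  0.53  0.61]
0.02 [ 0.52  0.12 -0.56  2.28  0.21  0.24 -0.16] [ 0.87  0.17 -0.94  2.26  0.49  0.27 -0.41]
0.02 [-0.24 -0.18  0.21  2.3   0.07  0.5  -0.04] [ 1.28 -0.2  -1.09  2.23 -0.55  0.53  0.61]
0.02 [ 0.47  0.11 -0.5   2.28  0.17  0.24 -0.13] [ 0.87  0.17 -0.94  2.26  0.49  0.27 -0.41]
0.02 [ 0.52 -0.14 -0.47  2.26 -0.22  0.49  0.25] [ 1.28 -0.2  -1.09  2.23 -0.55  0.53  0.61]
```

```bash
cat > plan.py <<'E'
from sim import *
def run(q,wps,per=.03,pr=.1,n=4):
    """wps list of (p,Rn) ; returns q list, min margin"""
    qs=[np.array(q,float)];p0,M=F(q);R0=Rn.from_matrix(M);mm=9
    for p1,R1 in wps:
        rv=(R1*R0.inv()).as_rotvec();k=int(max(np.linalg.norm(p1-p0)/per,np.linalg.norm(rv)/pr,1))+1
        for s in np.linspace(0,1,k+1)[1:]:
            qn=step(qs[-1],p0+(p1-p0)*s,(Rn.from_rotvec(rv*s)*R0).as_matrix(),n=n,lam=.01); qs.append(qn)
        p0,R0=p1,R1
    return qs
def margin(q): return np.minimum(q-lo,hi-q).min()
E
cat > s1.py <<'E'
from plan import *
import time
q0=np.array(D[-1][0]) 
goal=np.array([.4247,.3086,.26+.015]);Rg=target(.0846,0,'x',1)
rng=np.random.default_rng(0);best=[];t0=time.time()
while time.time()-t0<240:
    w=[]
    for _ in range(rng.integers(1,4)):
        w.append((np.array([rng.uniform(.25,.6),rng.uniform(.05,.45),rng.uniform(.33,.5)]),target(rng.uniform(-1.2,1.2),rng.uniform(-.3,.5),'x',1)))
    qs=run(q0,w+[(goal,Rg)],per=.05,pr=.2,n=3)
    e=np.linalg.norm(err(qs[-1],goal,Rg.as_matrix()))
    if e>.01: continue
    best.append((-abs(qs[-1][2])*1,margin(qs[-1]),[(a.round(3),b.as_euler('ZYX').round(2)) for a,b in w],qs[-1].round(2),len(qs)))
best.sort(key=lambda b:-b[0]); print(len(best))
for b in best[:8]: print(b)
E
python3 s1.py
```

```text
2634
(np.float64(-0.00525557076142441), np.float64(0.5288422006868057), [(array([0.303, 0.443, 0.413]), array([2.82, 1.51, 3.14])), (array([0.599, 0.392, 0.493]), array([-0.34,  1.34,  0.  ])), (array([0.577, 0.31 , 0.406]), array([ 0.41,  1.28, -0.  ]))], array([-0.74,  0.19, -0.01,  1.86,  0.  ,  1.09, -0.66]), 21)
(np.float64(-0.005282898362695557), np.float64(0.5284841455814614), [(array([0.597, 0.408, 0.391]), array([ 0.23,  1.53, -0.  ])), (array([0.333, 0.273, 0.363]), array([0.87, 1.46, 0.  ]))], array([-0.75,  0.19,  0.01,  1.86, -0.  ,  1.09, -0.66]), 18)
(np.float64(-0.007120677754148815), np.float64(0.5289074370461558), [(array([0.482, 0.407, 0.483]), array([0.57, 1.1 , 0.  ])), (array([0.547, 0.199, 0.407]), array([-2.01,  1.5 , -3.14]))], array([-0.74,  0.19, -0.01,  1.86,  0.  ,  1.09, -0.66]), 17)
(np.float64(-0.03532388540467953), np.float64(0.527562249738862), [(array([0.379, 0.359, 0.341]), array([-1.12,  1.13,  0.  ])), (array([0.559, 0.41 , 0.356]), array([-0.19,  1.35, -0.  ])), (array([0.477, 0.244, 0.447]), array([-0.86,  1.51, -0.  ]))], array([-0.78,  0.19, 
[... 415 characters left out ...]
14])), (array([0.257, 0.235, 0.479]), array([-0.69,  1.09, -0.  ])), (array([0.594, 0.342, 0.331]), array([-0.57,  1.5 ,  0.  ]))], array([-0.69,  0.19, -0.06,  1.86,  0.01,  1.09, -0.68]), 28)
(np.float64(-0.11021963755868398), np.float64(0.5333967752096852), [(array([0.263, 0.353, 0.47 ]), array([0.19, 1.54, 0.  ])), (array([0.525, 0.447, 0.471]), array([-2.56,  1.44, -3.14]))], array([-0.65,  0.19, -0.11,  1.85,  0.02,  1.1 , -0.69]), 16)
(np.float64(-0.11646051255449728), np.float64(0.5337247540420018), [(array([0.597, 0.419, 0.415]), array([ 0.67,  1.54, -0.  ])), (array([0.317, 0.389, 0.472]), array([-0.04,  1.1 ,  0.  ]))], array([-0.65,  0.19, -0.12,  1.85,  0.03,  1.1 , -0.69]), 19)
```

```bash
cat > v.py <<'E'
from plan import *
for a,d in [(8,(.044,.044,0)),(6,(.085,.087,-.02))]:
    q=np.array(D[a][0]);p,M=F(q);qs=run(q,[(p+np.array(d),Rn.from_matrix(M))],per=.012,n=3)
    print(qs[-1].round(3),F(qs[-1])[0]-p, D[a+1][0], np.array(D[a+1][1])-p)
    Jq=J(q);dq=np.linalg.pinv(Jq)@np.array([*d,0,0,0]);print("free dq",dq.round(3))
    # alternate: locked joints
E
python3 v.py
```

```text
[ 1.096 -0.34  -1.41   1.836 -0.421  1.271 -0.137] [ 0.09811182 -0.04902078  0.03905907] [0.825, -0.336, -1.409, 1.885, -0.37, 1.254, -0.19] [0.01548656 0.01248855 0.01627374]
free dq [ 0.317  0.064 -0.344 -0.111  0.045 -0.023 -0.056]
[ 1.459 -0.34  -1.41   1.867 -0.471  1.184 -0.119] [ 0.12164238 -0.10853877  0.05302125] [1.018, -0.337, -1.41, 1.92, -0.36, 1.256, -0.195] [-0.00187787  0.02214904  0.02378665]
free dq [ 0.598  0.091 -0.703 -0.181  0.049 -0.08  -0.139]
```

```bash
sed -i 's/q=np.clip(q+dq,lo,hi)/q=np.clip(q+dq,lo,hi) if CL else q+dq/; 1a CL=True' sim.py; cat > s1.py <<'E'
import sim; sim.CL=False
from plan import *
import time,pickle
q0=np.array(D[-1][0]) 
goal=np.array([.4247,.3086,.26+.015]);Rg=target(.0846,0,'x',1)
rng=np.random.default_rng(1);best=[];t0=time.time()
def seg(q,w,**k):
    qs=run(q,[w],**k); return qs,min([margin(x) for x in qs[1:]])
n=0
pc,Mc=F(q0);Rc=Rn.from_matrix(Mc)
while time.time()-t0<200:
    n+=1
    p1=pc+rng.uniform([-.12,-.12,-.05],[.12,.12,.12]); w=[(p1,Rn.from_rotvec(rng.uniform(-.5,.5,3)*[.6,.6,1.5])*Rc)]
    qs,m=seg(q0,w[0],per=.04,pr=.15,n=2)
    if m<-.003: continue
    for _ in range(4):
        w2=list(w)
        for _ in range(rng.integers(0,2)):
            w2.append((np.array([rng.uniform(.25,.6),rng.uniform(.1,.45),rng.uniform(.33,.48)]),target(rng.uniform(-.9,.9),rng.uniform(-.3,.4),'x',1)))
        q2=run(qs[-1],w2[1:]+[(goal,Rg)],per=.05,pr=.2,n=2)
        m2=min([margin(x) for x in q2])
        if m2<-.003: continue
        best.append((margin(q2[-1]),m2,[(a.round(3),b) for a,b in w2],q2[-1].round(2)))
best.sort(key=lambda b:-b[0]); print(n,len(best))
for b in best[:6]: print(b[0],b[1],[(a,R.as_rotvec().round(2),(R*Rc.inv()).as_rotvec().round(2)) for a,R in b[2]],b[3])
pickle.dump(best[:50],open("best.pkl","wb"))
E
python3 s1.py
```

```text
9202 1629
0.5805879279053087 0.0575633190111825 [(array([0.365, 0.244, 0.43 ]), array([-0.65,  1.12,  0.83]), array([ 0.09, -0.25,  0.7 ])), (array([0.576, 0.191, 0.375]), array([-0.49,  1.19,  0.68]), array([ 0.09, -0.24,  0.49]))] [-0.05  0.29 -0.83  1.82  0.23  1.14 -0.87]
0.5664964230937126 0.12511674986383395 [(array([0.265, 0.267, 0.372]), array([-0.5 ,  1.39,  1.04]), array([0.27, 0.06, 0.71])), (array([0.559, 0.328, 0.336]), array([-0.44,  1.35,  0.53]), array([ 0.01, -0.11,  0.34]))] [-0.04  0.29 -0.84  1.82  0.24  1.14 -0.88]
0.5623025586089664 0.11580248541143456 [(array([0.246, 0.218, 0.439]), array([-0.34,  1.62,  0.92]), array([0.26, 0.24, 0.51])), (array([0.573, 0.339, 0.441]), array([-0.56,  1.28,  0.69]), array([ 0.04, -0.14,  0.53]))] [-0.04  0.29 -0.85  1.82  0.24  1.14 -0.88]
0.5525581750838592 0.18270266937324578 [(array([0.285, 0.252, 0.452]), array([-0.37,  1.53,  0.97]), array([0.29, 0.17, 0.57])), (array([0.551, 0.3  , 0.385]), array([-0.57,  1.32,  0.68]), array([ 0.02, -0.11,  0.53]))] [-0.03  0.29 -0.86  1.82  0.24  1.14 -0.88]
0.5413553232393732 0.036956867492477674 [(array([0.221, 0.21 , 0.429]), array([-0.13,  1.69,  0.72]), array([0.27, 0.27, 0.26])), (array([0.525, 0.252, 0.416]), array([-0.73,  1.52,  0.68]), array([-0.12,  0.1 ,  0.61]))] [-0.02  0.3  -0.87  1.82  0.25  1.14 -0.89]
0.5411638295577408 0.27490942849829614 [(array([0.36 , 0.253, 0.39 ]), array([-0.48,  1.33,  0.99]), array([ 0.27, -0.01,  0.67])), (array([0.574, 0.392, 0.458]), array([-0.48,  1.18,  0.67]), array([ 0.1 , -0.25,  0.48]))] [-0.02  0.3  -0.87  1.82  0.25  1.14 -0.89]
```

{"api": "drive_tool", "payload": {
  "slide": [
    [-2,-11,14],
    [-3,-22,28],
    [-5,-33,42],
    [-6,-45,55],
    [-8,-56,69],
    [-9,-67,83],
    [-9,-67,83]
  ],
  "turn": [
    [0.05,0.03,0.1],
    [0.1,0.06,0.19],
    [0.145,0.085,0.29],
    [0.19,0.11,0.38],
    [0.24,0.14,0.48],
    [0.29,0.17,0.57],
    [0.29,0.17,0.57]
  ],
  "gripper": [0,0,0,0,0,0,0]
}}

```text
t: 8.85
eef_pos: [0.2876, 0.2503, 0.4521]
tool_rot: [0.604, -0.156, 0.66, 0.418]
contact_force: [1.1, -0.2, -1.8]
gripper_width: 0.099
```

```bash
cat > st.py <<'E'
from sim import *
p,R,o=pose(); print(p.round(4),o["q"].round(3),round(o["t"],2),"w",round(o["gripper_width"],3),"f",o["contact_force"].round(1),"marg",np.minimum(o["q"]-lo,hi-o["q"]).min().round(3))
E
python3 - <<'E'
exec(open("st.py").read())
from plan import *; import sim; sim.CL=False
pc=np.array([.2944,.3194,.3686]); Rc=Rn.from_matrix(F(D[-1][0])[1])
w=[(np.array([.551,.300,.385]),Rn.from_rotvec([.02,-.11,.53])*Rc),(np.array([.4247,.3086,.275]),target(.0846,0,'x',1))]
qs=run(o["q"],w); print(qs[-1].round(2),min(margin(x) for x in qs))
print((w[0][0]-p)*1000,(w[0][1]*R.inv()).as_rotvec())
E
```

```text
[0.2876 0.2503 0.4521] [ 0.522 -0.156 -0.91   1.818 -0.492  1.532  0.524] 8.85 w 0.099 f [ 1.1 -0.2 -1.8] marg 0.184
[-0.04  0.29 -0.84  1.82  0.24  1.14 -0.88] 0.18395945389771043
[263.35433807  49.72396777 -67.14373599] [-0.18500741 -0.33459237 -0.05860113]
```

Unstuck as the model predicted. On to the next waypoints.

{"api": "drive_tool", "payload": {
  "slide": [
    [38,7,-10],
    [76,14,-19],
    [114,21,-29],
    [152,28,-38],
    [190,36,-48],
    [228,43,-58],
    [263,50,-67],
    [263,50,-67]
  ],
  "turn": [
    [-0.026,-0.048,-0.008],
    [-0.052,-0.096,-0.016],
    [-0.08,-0.145,-0.025],
    [-0.107,-0.194,-0.034],
    [-0.134,-0.242,-0.042],
    [-0.16,-0.29,-0.05],
    [-0.185,-0.335,-0.059],
    [-0.185,-0.335,-0.059]
  ],
  "gripper": [0,0,0,0,0,0,0,0]
}}

```text
t: 9.65
eef_pos: [0.5523, 0.3012, 0.3826]
tool_rot: [0.7, -0.258, 0.591, 0.306]
contact_force: [-1.2, 0.1, -1.8]
gripper_width: 0.102
```

```bash
python3 - <<'E'
exec(open("st.py").read())
print(delta([.4247,.3086,.178+.115],target(.0846,0,'x',1)))
E
```

```text
[0.5523 0.3012 0.3826] [ 0.168  0.353 -0.976  1.548  0.296  1.228 -0.008] 9.65 w 0.102 f [-1.2  0.1 -1.8] marg 0.434
(array([-127.6,    7.4, -108.3]), array([-0.0767,  0.1551, -0.7365]))
```

{"api": "drive_tool", "payload": {
  "slide": [
    [-18,1,-15],
    [-36,2,-30],
    [-54,3,-45],
    [-73,4,-60],
    [-91,5,-75],
    [-109,6,-90],
    [-128,7,-103],
    [-128,7,-103],
    [-128,7,-103]
  ],
  "turn": [
    [-0.011,0.022,-0.105],
    [-0.022,0.044,-0.21],
    [-0.033,0.066,-0.315],
    [-0.044,0.088,-0.42],
    [-0.055,0.11,-0.525],
    [-0.066,0.132,-0.63],
    [-0.077,0.155,-0.737],
    [-0.077,0.155,-0.737],
    [-0.077,0.155,-0.737]
  ],
  "gripper": [0,0,0,0,0,0,0,0,0]
}}

```text
t: 10.55
eef_pos: [0.4244, 0.3086, 0.2801]
tool_rot: [0.707, -0.03, 0.706, 0.031]
contact_force: [0.9, -1.2, -1.8]
gripper_width: 0.101
```

```bash
python3 - <<'E'
exec(open("st.py").read())
s=bot.read_camera("scene"); crop(s,300,70,440,210,4,"pics/s6.png")
c=bot.read_camera("wrist"); crop(c,250,0,440,200,3,"pics/w6.png")
t=bot.read_camera("top"); crop(t,175,195,295,275,6,"pics/t6.png")
print(delta([.4247,.3086,.178+.115],target(.0846,0,'x',1)))
x,y,yaw=.4247,.3086,.0846
A=Rn.from_euler('z',yaw).as_matrix()
for e in [(0,80,200),(0,80,10),(0,-80,10),(0,80,115),(0,-80,115),(0,80,300)]:
    X=np.array([x,y,0])+A@(np.array(e)/1000); print(e,proj(s,X).round(1),proj(c,X).round(1))
E
```

```text
[0.4244 0.3086 0.2801] [-0.031  0.287 -0.855  1.811  0.237  1.149 -0.877] 10.55 w 0.101 f [ 0.9 -1.2 -1.8] marg 0.555
(array([-0.7,  0.3, -6.1]), array([-0.001 ,  0.0016,  0.0005]))
(0, 80, 200) [383.7 117.8] [320.9  94.1]
(0, 80, 10) [377.9 163.5] [320.6  97.6]
(0, -80, 10) [353.2 181.5] [320.6 218.4]
(0, 80, 115) [381.  139.2] [320.7  96.2]
(0, -80, 115) [355.4 156.3] [320.6 252.8]
(0, 80, 300) [387.2  90.6] [321.4  87.9]
```

View pics/s6.png

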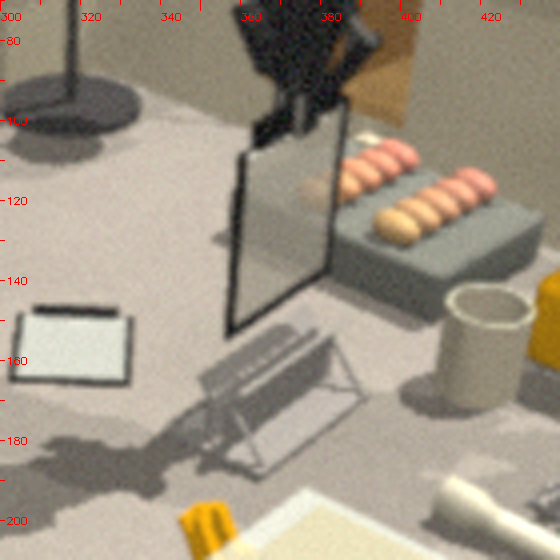

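View pics/w6.png

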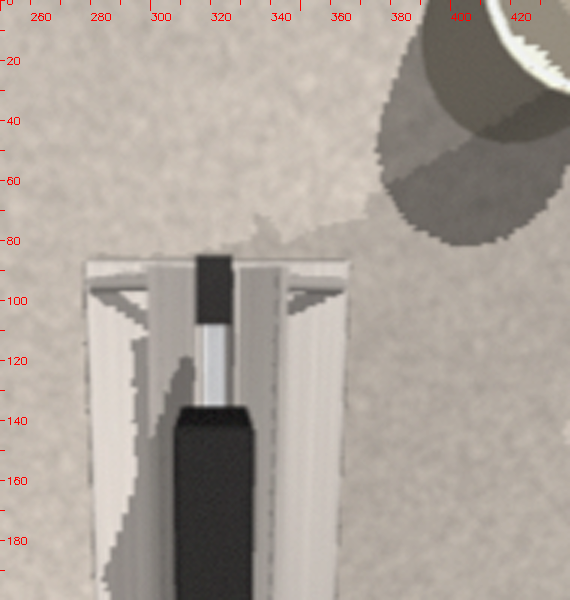

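View pics/t6.png

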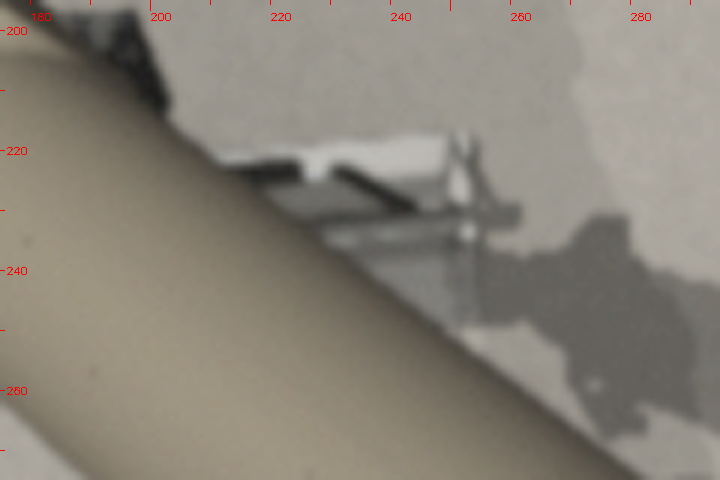

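{"api": "drive_tool", "payload": {
  "slide": [
    [0,1,-14],
    [0,1,-28],
    [0,1,-42],
    [0,1,-56],
    [0,1,-70],
    [0,1,-82],
    [0,1,-92],
    [0,1,-98],
    [0,1,-98]
  ],
  "turn": [
    [0,0,0],
    [0,0,0],
    [0,0,0],
    [0,0,0],
    [0,0,0],
    [0,0,0],
    [0,0,0],
    [0,0,0],
    [0,0,0]
  ],
  "gripper": [0,0,0,0,0,0,0,0,0]
}}

```text
t: 11.6
eef_pos: [0.4251, 0.309, 0.1816]
tool_rot: [0.707, -0.03, 0.706, 0.03]
contact_force: [0.5, -0.7, -1.9]
gripper_width: 0.103
```

```bash
python3 - <<'E'
exec(open("st.py").read())
s=bot.read_camera("scene"); crop(s,300,90,440,210,5,"pics/s7.png")
c=bot.read_camera("wrist"); crop(c,250,0,440,200,3,"pics/w7.png")
E
```

```text
[0.4251 0.309  0.1816] [-0.093  0.4   -0.807  1.921  0.349  0.965 -0.979] 11.6 w 0.103 f [ 0.5 -0.7 -1.9] marg 0.519
```

View pics/s7.png

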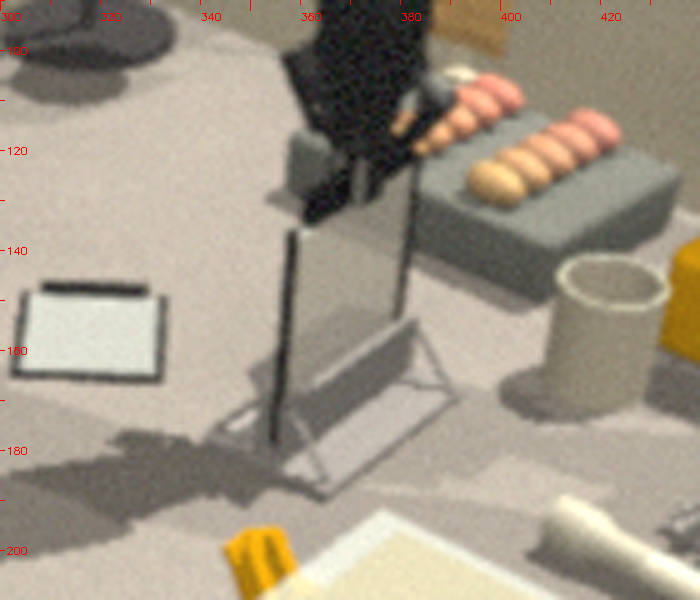

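View pics/w7.png

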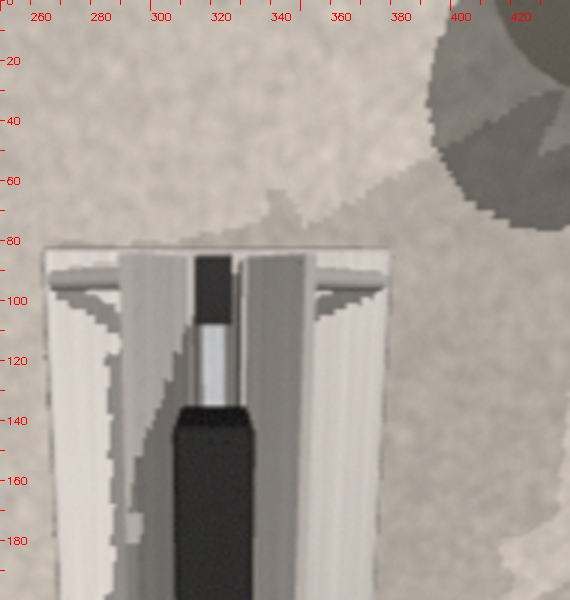

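{"api": "drive_tool", "payload": {
  "slide": [
    [0,0,-3],
    [0,0,-6],
    [0,0,-8],
    [0,0,-10],
    [0,0,-10]
  ],
  "turn": [
    [0,0,0],
    [0,0,0],
    [0,0,0],
    [0,0,0],
    [0,0,0]
  ],
  "gripper": [0,0,0,0,0]
}}

```text
t: 12.2
eef_pos: [0.4256, 0.3096, 0.1726]
tool_rot: [0.707, -0.029, 0.706, 0.03]
contact_force: [0.0, -0.3, -2.6]
gripper_width: 0.105
```

{"api": "drive_tool", "payload": {
  "slide": [
    [0,0,-2],
    [0,0,-3],
    [0,0,-4],
    [0,0,-4]
  ],
  "turn": [
    [0,0,0],
    [0,0,0],
    [0,0,0],
    [0,0,0]
  ],
  "gripper": [0,0,0,0]
}}

```text
t: 12.6
eef_pos: [0.4269, 0.3112, 0.1719]
tool_rot: [0.709, -0.029, 0.704, 0.031]
contact_force: [-4.0, -4.2, 23.5]
gripper_width: 0.098
```

{"api": "drive_tool", "payload": {
  "slide": [
    [-1,-1,1],
    [-1,-1,1],
    [-1,-1,1],
    [-1,-1,1],
    [-1,-1,1]
  ],
  "turn": [
    [0,0,0],
    [0,0,0],
    [0,0,0],
    [0,0,0],
    [0,0,0]
  ],
  "gripper": [0,0.5,0.5,0.5,0.5]
}}

```text
t: 13.1
eef_pos: [0.4258, 0.3101, 0.1726]
tool_rot: [0.708, -0.029, 0.705, 0.031]
contact_force: [0.0, -0.1, -1.4]
gripper_width: 0.503
```

```bash
python3 - <<'E'
exec(open("st.py").read())
s=bot.read_camera("scene"); crop(s,300,90,440,210,5,"pics/s8.png")
E
```

```text
[0.4258 0.3101 0.1726] [-0.101  0.41  -0.801  1.931  0.364  0.944 -0.993] 13.1 w 0.503 f [ 0.  -0.1 -1.4] marg 0.509
```

View pics/s8.png

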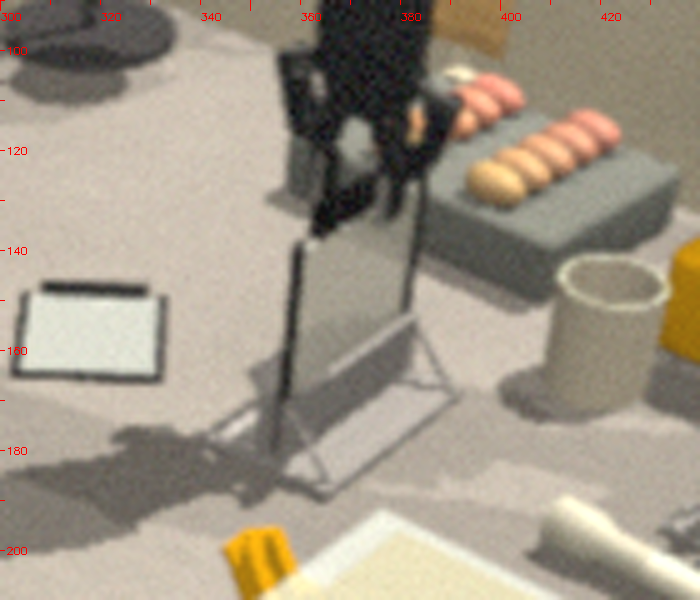

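```bash
cat > s2.py <<'E'
import sim; sim.CL=False
from plan import *
import time,pickle,sys
exec(open("st.py").read())
c=bot.read_camera("wrist"); cp=-np.array(c["R"]).T@np.array(c["t"]); print("cam in tool",R.inv().apply(cp-p))
hx,hy,yaw=.639,-.045,.0462
A=Rz(yaw)
H=lambda a:np.array([hx,hy,0])+A@(np.array(a)/1000)
def tcp(g,Rt): return H(g)+Rt.as_matrix()[:,0]*.0187
q0=o["q"]
up=(p+[0,0,.17],R)
rng=np.random.default_rng(2);best=[];t0=time.time();n=0
while time.time()-t0<240:
    n+=1
    f=rng.choice([1,-1]);a=rng.uniform(.65,1.0)
    Rt=target(yaw,a,'y',f);Rv=target(yaw,0,'y',f)
    w=[up]
    for _ in range(rng.integers(0,3)):
        w.append((np.array([rng.uniform(.35,.6),rng.uniform(-.2,.35),rng.uniform(.34,.5)]),target(rng.uniform(-.6,.6)-f*0+rng.uniform(-1.6,1.6)*1.0,rng.uniform(-.2,.6),'x',1)))
    u=np.array([-np.sin(a),0,np.cos(a)])
    w.append((tcp(np.array([-13,0,64])+90*u,Rt),Rt)); w.append((tcp([-13,0,64],Rt),Rt)); w.append((tcp([-83,0,64],Rt),Rt))
    qs=run(q0,w,per=.05,pr=.2,n=2); m=min(margin(x) for x in qs)
    if m<.03: continue
    e=np.linalg.norm(err(qs[-1],*[w[-1][0],Rt.as_matrix()]))
    best.append((min(a,.85)*.4+m,m,a,f,w,qs[-1],len(qs)))
best.sort(key=lambda b:-b[0]); print(n,len(best))
for b in best[:8]: print(b[1].round(3),b[2].round(2),b[3],[(x.round(3),(r*R.inv()).as_rotvec().round(2)) for x,r in b[4]],b[5].round(2),b[6])
pickle.dump(best[:50],open("best2.pkl","wb"))
E
python3 s2.py
```

```text
[0.4258 0.3101 0.1726] [-0.101  0.41  -0.801  1.931  0.364  0.944 -0.993] 13.15 w 0.502 f [ 0.1  0.4 -0. ] marg 0.509
cam in tool [-0.14293194  0.07541071 -0.00040745]
4339 279Traceback (most recent call last):
  File "s2.py", line 27, in <module>
    for b in best[:8]: print(b[1].round(3),b[2].round(2),b[3],[(x.round(3),(r*R.inv()).as_rotvec().round(2)) for x,r in b[4]],b[5].round(2),b[6])
                                           ^^^^^^^^^^
AttributeError: 'float' object has no attribute 'round'
```

{"api": "drive_tool", "payload": {
  "slide": [
    [0,0,10],
    [0,0,25],
    [0,0,50],
    [0,0,80],
    [0,0,110],
    [0,0,140],
    [0,0,170],
    [0,0,170]
  ],
  "turn": [
    [0,0,0],
    [0,0,0],
    [0,0,0],
    [0,0,0],
    [0,0,0],
    [0,0,0],
    [0,0,0],
    [0,0,0]
  ],
  "gripper": [0.5,0.5,0.5,0.5,0.5,0.5,0.5,0.5]
}}

```text
t: 14.0
eef_pos: [0.427, 0.3123, 0.3484]
tool_rot: [0.711, -0.027, 0.702, 0.032]
contact_force: [-0.1, 1.0, -0.4]
gripper_width: 0.503
```

```bash
sed -i 's/up=(p+\[0,0,.17\],R)/up=(p,R)/; s/b\[1\].round(3),b\[2\].round(2)/round(float(b[1]),3),round(float(b[2]),2)/' s2.py; python3 - <<'E'
from h import *
s=bot.read_camera("scene"); crop(s,300,90,440,210,5,"pics/s9.png")
E
python3 s2.py
```

```text
[0.4264 0.3113 0.346 ] [-0.006  0.231 -0.871  1.717  0.189  1.268 -0.835] 14.05 w 0.495 f [ 0.4 -0.1 -0.7] marg 0.539
cam in tool [-0.14293804  0.07542434 -0.00042135]
4452 288
0.07 0.67 1 [(array([0.426, 0.311, 0.346]), array([0., 0., 0.])), (array([ 0.598, -0.17 ,  0.367]), array([ 0.02, -0.05,  0.85])), (array([0.375, 0.255, 0.44 ]), array([-0.16, -0.32, -1.08])), (array([ 0.582, -0.048,  0.12 ]), array([-0.5 , -0.55,  1.47])), (array([ 0.638, -0.045,  0.049]), array([-0.5 , -0.55,  1.47])), (array([ 0.568, -0.048,  0.049]), array([-0.5 , -0.55,  1.47]))] [ 0.8   0.7  -0.97  2.37  2.32  0.59 -0.46] 41
0.075 0.65 -1 [(array([0.426, 0.311, 0.346]), array([0., 0., 0.])), (array([0.495, 0.244, 0.374]), array([ 0.02, -0.54, -0.07])), (array([0.458, 0.33 , 0.35 ]), array([ 0.12, -0.1 ,  1.63])), (array([ 0.583, -0.048,  0.121]), array([ 0.55, -0.47, -1.54])), (array([ 0.637, -0.045,  0.049]), array([ 0.55, -0.47, -1.54])), (array([ 0.567, -0.048,  0.049]), array([ 0.55, -0.47, -1.54]))] [ 0.72  0.64 -0.86  2.36  2.35  0.52  2.6 ] 35
0.051 0.71 -1 [(array([0.426, 0.311, 0.346]), array([0
[... 1726 characters left out ...]
-0.23, -0.25, -1.6 ])), (array([ 0.582, -0.048,  0.12 ]), array([-0.5 , -0.55,  1.47])), (array([ 0.638, -0.045,  0.049]), array([-0.5 , -0.55,  1.47])), (array([ 0.568, -0.048,  0.049]), array([-0.5 , -0.55,  1.47]))] [ 0.7   0.63 -0.84  2.37  2.41  0.53 -0.6 ] 32
0.054 0.7 1 [(array([0.426, 0.311, 0.346]), array([0., 0., 0.])), (array([ 0.412, -0.104,  0.402]), array([ 0.  , -0.09, -0.05])), (array([0.48 , 0.274, 0.478]), array([-0.14, -0.22, -1.23])), (array([ 0.58 , -0.048,  0.119]), array([-0.52, -0.57,  1.46])), (array([ 0.638, -0.045,  0.05 ]), array([-0.52, -0.57,  1.46])), (array([ 0.568, -0.048,  0.05 ]), array([-0.52, -0.57,  1.46]))] [ 0.78  0.69 -0.93  2.39  2.41  0.6  -0.56] 38
```

View pics/s9.png

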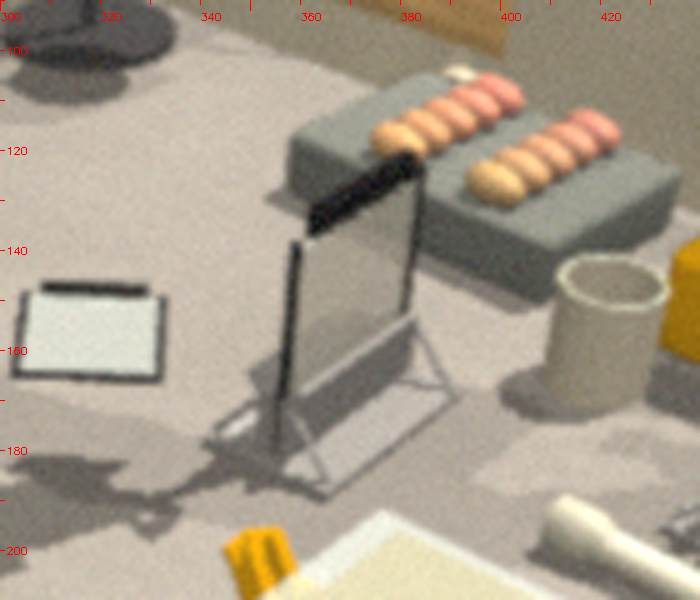

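```bash
cat > s3.py <<'E'
import sim; sim.CL=False
from plan import *
import time,pickle,sys
exec(open("st.py").read())
hx,hy,yaw=.639,-.045,.0462
A=Rz(yaw)
H=lambda a:np.array([hx,hy,0])+A@(np.array(a)/1000)
def tcp(g,Rt,back=.005): return H(g)+Rt.as_matrix()[:,0]*(.0187-back)
q0=o["q"]
rng=np.random.default_rng(int(sys.argv[1]));best=[];t0=time.time();n=0;st=np.zeros(4,int)
pan=np.array([.4352,-.3255]);syaw=.267
def rw(): return (np.array([rng.uniform(.38,.6),rng.uniform(-.25,.3),rng.uniform(.34,.5)]),target(rng.uniform(-1.8,1.8),rng.uniform(-.2,.6),'x',1))
def go(q,w,thr):
    qs=run(q,w,per=.05,pr=.2,n=2); m=min(margin(x) for x in qs[1:])
    return (qs[-1],m) if m>thr else (None,m)
while time.time()-t0<400:
    n+=1
    f=rng.choice([1,-1]);a=rng.uniform(.68,.8)
    Rt=target(yaw,a,'y',f);Rv=target(yaw,0,'y',f)
    u=np.array([-np.sin(a),0,np.cos(a)]);g=np.array([-18,0,64])
    w=[rw() for _ in range(rng.integers(0,3))]
    w+=[(tcp(g+80*u,Rt),Rt),(tcp(g,Rt),Rt),(tcp([-72,0,64],Rt),Rt)]
    q1,m1=go(q0,w,.025)
    if q1 is None: continue
    st[0]+=1
    for _ in range(3):
        v=[(tcp(np.array([-72,0,64])+60*u,Rt),Rt)]+[rw() for _ in range(rng.integers(0,2))]
        if len(v)>1: v[1]=(v[1][0],target(rng.uniform(-.8,.8),rng.uniform(-.2,.5),'y',f))
        v+=[(tcp([-77,0,130],Rv),Rv),(tcp([-77,0,64],Rv),Rv),(tcp([-179,0,64],Rv),Rv)]
        q2,m2=go(q1,v,.025)
        if q2 is None: continue
        st[1]+=1
        Rs=target(syaw,0,'y',f)
        z=[(tcp([-179,0,110],Rv),Rv),(tcp([-100,0,110],Rv),Rv),(tcp([-100,0,64],Rv),Rv),(tcp([-120,0,200],Rv),Rv),
           (np.array([*pan,.20]),Rs),(np.array([*pan,.075]),Rs),(np.array([*pan,.20]),Rs)]
        q3,m3=go(q2,z,.02)
        if q3 is None: continue
        st[2]+=1
        best.append((min(m1,m2,m3),a,f,w,v,z,q1,q2,q3))
best.sort(key=lambda b:-b[0]); print(n,st)
for b in best[:5]: print(round(b[0],3),round(b[1],2),b[2],[(x.round(3),(r*R.inv()).as_rotvec().round(2)) for x,r in b[3]],"|",len(b[4]),b[4][1],b[6].round(2),b[7].round(2),b[8].round(2))
pickle.dump(best[:50],open(f"best3_{sys.argv[1]}.pkl","wb"))
E
for i in 1 2 3; do OMP_NUM_THREADS=1 python3 s3.py $i > o$i.txt 2>&1 & done; wait; cat o?.txt; nproc
```

```text
[0.4259 0.3105 0.3442] [-0.007  0.233 -0.871  1.719  0.189  1.268 -0.835] 14.1 w 0.498 f [ 0.6 -0.  -0.6] marg 0.539
5091 [1173    0    0    0]
this script no longer has the robot
Exception ignored in: <_io.TextIOWrapper mode='rw' encoding='UTF-8'>
Traceback (most recent call last):
BrokenPipeError: [Errno 32] Broken pipe
this script no longer has the robot
Exception ignored in: <_io.TextIOWrapper mode='rw' encoding='UTF-8'>
Traceback (most recent call last):
BrokenPipeError: [Errno 32] Broken pipe
4
```

```bash
cat > ik.py <<'E'
import sim; sim.CL=False
from plan import *
hx,hy,yaw=.639,-.045,.0462
A=Rz(yaw)
H=lambda a:np.array([hx,hy,0])+A@(np.array(a)/1000)
def tcp(g,Rt,back=.005): return H(g)+Rt.as_matrix()[:,0]*(.0187-back)
def best_ik(p,Rt,n=60,seed=0):
    rng=np.random.default_rng(seed);out=[]
    for _ in range(n):
        q=rng.uniform(lo,hi)
        r=least_squares(lambda q:err(q,p,Rt.as_matrix()),q,bounds=(lo,hi))
        if r.cost<1e-8: out.append((margin(r.x),r.x))
    out.sort(key=lambda t:-t[0]); return out
if __name__=="__main__":
  for f in (1,-1):
    for nm,g,a in [("tilt in",[-18,0,64],.72),("tilt out",[-72,0,64],.72),("vert",[-77,0,64],0),("vertpull",[-179,0,64],0),("vertpull150",[-150,0,64],0),("mid",[-100,0,64],0)]:
        Rt=target(yaw,a,'y',f); o=best_ik(tcp(g,Rt),Rt)
        print(f,nm,len(o)); 
        for m,q in o[:60:12]: print("   ",round(m,3),q.round(2))
E
python3 ik.py
```

```text
1 tilt in 27
    0.185 [ 0.93  0.94 -1.2   2.26  2.18  0.77 -0.13]
    0.139 [ 0.15  0.54 -0.19  2.3   3.    0.42 -1.36]
    0.011 [ 1.03  1.16 -1.4   2.25  2.12  0.98  0.09]
1 tilt out 28
    0.071 [ 1.01  0.96 -1.27  2.37  2.21  0.84 -0.16]
    0.046 [ 0.53  0.57 -0.62  2.39  2.69  0.52 -0.93]
    0.002 [ 1.08  1.12 -1.41  2.37  2.16  0.99  0.  ]
1 vert 28
    0.524 [ 0.61  0.69 -0.85  1.92  0.69  0.85  1.01]
    0.489 [ 0.1   0.54 -0.16  1.95  0.14  0.66  1.47]
    0.342 [ 0.74  0.81 -1.07  1.91  0.87  0.98  0.88]
1 vertpull 28
    0.301 [ 0.85  0.69 -1.1   2.14  0.85  0.85  0.84]
    0.272 [ 0.35  0.45 -0.44  2.17  0.34  0.59  1.28]
    0.208 [-0.67  0.57  0.84  2.23 -0.73  0.64  2.32]
1 vertpull150 28
    0.363 [ 0.78  0.68 -1.02  2.08  0.8   0.85  0.89]
    0.313 [-0.01  0.45 -0.01  2.13  0.01  0.57  1.59]
    0.247 [ 0.86  0.77 -1.16  2.07  0.91  0.94  0.8 ]
1 mid 28
    0.473 [ 0.68  0.7  -0.93  1.97  0.75  0.86  0.95]
    0.44 [ 0.17  0.52 -0.25  2.    0.2   0.65  1.41]
    0.174 [ 0.85  0.9  -1.24  1.96  1.    1.08  0.78]
-1 tilt in 33
    0.17 [ 0.65  0.68 -0.8   2.27  2.4
[... 294 characters left out ...]
36]
-1 vert 26
    0.52 [ 0.56  0.66 -0.77  1.92  0.63  0.82 -2.08]
    0.478 [-0.04  0.53  0.02  1.96 -0.02  0.65 -1.53]
    0.006 [ 0.89  1.08 -1.4   1.9   1.14  1.28 -2.43]
-1 vertpull 26
    0.301 [ 0.84  0.68 -1.09  2.14  0.84  0.84 -2.3 ]
    0.259 [ 0.15  0.42 -0.2   2.18  0.16  0.55 -1.69]
    0.018 [ 1.    0.94 -1.39  2.13  1.08  1.12 -2.49]
-1 vertpull150 25
    0.359 [ 0.79  0.7  -1.05  2.08  0.82  0.86 -2.27]
    0.292 [-0.32  0.47  0.37  2.15 -0.31  0.57 -1.25]
    0.0 [ 0.97  1.   -1.41  2.07  1.11  1.18 -2.48]
-1 mid 27
    0.468 [ 0.58  0.64 -0.79  1.97  0.64  0.79 -2.1 ]
    0.42 [-0.11  0.51  0.11  2.02 -0.09  0.62 -1.46]
    0.02 [ 0.91  1.04 -1.39  1.95  1.12  1.23 -2.44]
```

```bash
cat > ik2.py <<'E'
from ik import *
for f in (1,-1):
  for a in (.4,.45,.5,.55):
    for nm,g in [("in",[-20,0,64]),("-50",[-50,0,64]),("-65",[-65,0,64])]:
        Rt=target(yaw,a,'y',f); o=[x for x in best_ik(tcp(g,Rt),Rt,n=40) if abs(x[1][4])<1.45]
        print(f,a,nm,len(o),*[ (round(m,3),q.round(2)) for m,q in o[:1]])
E
python3 ik2.py
```

```text
1 0.4 in 12 (np.float64(0.372), array([ 0.76,  0.75, -1.02,  2.07,  1.37,  0.6 ,  0.46]))
1 0.4 -50 12 (np.float64(0.305), array([ 0.79,  0.72, -1.03,  2.13,  1.41,  0.58,  0.4 ]))
1 0.4 -65 13 (np.float64(0.272), array([ 0.8 ,  0.69, -1.02,  2.17,  1.42,  0.55,  0.38]))
1 0.45 in 2 (np.float64(0.039), array([ 0.35,  0.54, -0.45,  2.13,  1.28,  0.21,  0.4 ]))
1 0.45 -50 4 (np.float64(0.006), array([ 0.33,  0.5 , -0.42,  2.2 ,  1.43,  0.18,  0.24]))
1 0.45 -65 0
1 0.5 in 0
1 0.5 -50 0
1 0.5 -65 0
1 0.55 in 0
1 0.55 -50 0
1 0.55 -65 0
-1 0.4 in 13 (np.float64(0.296), array([ 0.69,  0.69, -0.9 ,  2.07,  1.31,  0.51, -2.66]))
-1 0.4 -50 12 (np.float64(0.252), array([ 0.65,  0.61, -0.82,  2.14,  1.31,  0.43, -2.71]))
-1 0.4 -65 13 (np.float64(0.221), array([ 0.64,  0.59, -0.8 ,  2.18,  1.33,  0.4 , -2.74]))
-1 0.45 in 5 (np.float64(0.113), array([ 0.46,  0.57, -0.59,  2.12,  1.35,  0.28, -2.78]))
-1 0.45 -50 4 (np.float64(0.05), array([ 0.4 ,  0.52, -0.51,  2.19,  1.44,  0.22, -2.91]))
-1 0.45 -65 0
-1 0.5 in 0
-1 0.5 -50 0
-1 0.5 -65 0
-1 0.55 in 0
-1 0.55 -50 0
-1 0.55 -65 0
```

```bash
sed -i 's/v=\[(tcp(np.array(\[-72,0,64\])+60\*u,Rt),Rt)\]/v=[(tcp(np.array([-72,0,74]),target(yaw,a*.8,"y",f)),target(yaw,a*.8,"y",f)),(tcp(np.array([-77,0,115]),target(yaw,a*.4,"y",f)),target(yaw,a*.4,"y",f))]/; s/if len(v)>1: v\[1\]=(v\[1\]\[0\]/if len(v)>2: v[2]=(v[2][0]/; s/t0<400/t0<300/' s3.py; python3 s3.py 1
```

```text
[0.4259 0.3105 0.3442] [-0.007  0.233 -0.871  1.719  0.189  1.268 -0.835] 14.1 w 0.498 f [ 0.6 -0.  -0.6] marg 0.539
4320 [995   0   0   0]
```

```bash
cat > s4.py <<'E'
from ik import *
f=1;a=.72
Rt=target(yaw,a,'y',f);Rv=target(yaw,0,'y',f)
for f in (1,-1):
  Rt=target(yaw,a,'y',f)
  for m,q in best_ik(tcp([-72,0,64],Rt),Rt,n=30)[:15:5]:
    print("start",f,q.round(2))
    T=lambda s:target(yaw,a*s,'y',f)
    for nm,g,s in [("",[-72,0,74],.8),("",[-77,0,100],.4),("",[-77,0,130],0),("",[-77,0,64],0),("",[-179,0,64],0)]:
        q=run(q,[(tcp(g,T(s)),T(s))])[-1]; print("   ",round(margin(q),3),q.round(2))
E
python3 s4.py
```

```text
start 1 [ 1.01  0.96 -1.27  2.37  2.21  0.84 -0.16]
    0.153 [ 0.97  0.81 -1.23  2.29  1.87  0.69  0.04]
    0.205 [ 0.91  0.72 -1.21  2.1   1.14  0.76  0.64]
    0.175 [ 0.84  0.79 -1.24  1.87  0.84  1.13  0.9 ]
    0.259 [ 0.79  0.87 -1.15  1.91  0.94  1.04  0.83]
    0.199 [ 0.91  0.77 -1.21  2.14  0.94  0.94  0.76]
start 1 [ 0.45  0.55 -0.53  2.4   2.77  0.51 -1.04]
    0.058 [ 0.29  0.45 -0.36  2.32  2.57  0.23 -0.92]
    -0.53 [-0.43  0.43  0.51  2.18  2.49 -0.36 -0.93]
    -0.988 [-0.55  0.52  0.7   1.96  2.68 -0.82 -1.12]
    -0.869 [-0.49  0.62  0.62  1.99  2.59 -0.7  -1.05]
    -0.746 [-0.53  0.49  0.63  2.22  2.61 -0.58 -1.02]
start 1 [ 1.08  1.11 -1.4   2.37  2.16  0.98 -0.  ]
    0.003 [ 1.05  1.   -1.41  2.28  1.86  0.9   0.16]
    -0.009 [ 1.    0.91 -1.42  2.09  1.3   0.98  0.56]
    -0.003 [ 0.9   0.94 -1.41  1.87  0.99  1.27  0.79]
    0.082 [ 0.86  1.01 -1.33  1.9   1.08  1.2   0.74]
    0.016 [ 1.    0.94 -1.39  2.13  1.08  1.12  0.66]
start -1 [ 0.63  0.61 -0.75  2.39  2.58  0.55  2.36]
    0.105 [ 0.45  0.49 -0.55  2.31  2.31  0.27  2.53]
    -0.619 [-0.63  0.5   0.77  2.19  2.19 -0.45  2.49]
    -1.067 [-0.72  0.64  0.97  1.97  2.46 -0.9   2.23]
    -0.958 [-0.64  0.72  0.86  2.    2.36 -0.79  2.3 ]
    -0.831 [-0.7   0.59  0.88  2.23  2.36 -0.66  2.37]
start -1 [-0.18  0.52  0.19  2.44  3.33  0.54  1.37]
    0.063 [-0.12  0.44  0.13  2.35  3.43  0.23  1.29]
    -0.519 [ 0.24  0.4  -0.31  2.14  3.48 -0.35  1.29]
    -0.986 [ 0.27  0.46 -0.38  1.9   3.37 -0.82  1.39]
    -0.86 [ 0.24  0.56 -0.34  1.94  3.43 -0.69  1.34]
    -0.746 [ 0.28  0.44 -0.36  2.17  3.42 -0.58  1.34]
start -1 [-0.19  0.52  0.21  2.44  3.34  0.54  1.36]
    0.065 [-0.13  0.44  0.14  2.35  3.45  0.23  1.27]
    -0.522 [ 0.25  0.4  -0.32  2.13  3.5  -0.35  1.27]
    -0.989 [ 0.29  0.46 -0.4   1.9   3.38 -0.82  1.38]
    -0.864 [ 0.26  0.56 -0.36  1.94  3.44 -0.69  1.33]
    -0.749 [ 0.3   0.44 -0.38  2.17  3.43 -0.58  1.32]
```

```bash
cat > s5.py <<'E'
from ik import *
import time,pickle,sys
exec(open("st.py").read())
q0=o["q"];t0=time.time();rng=np.random.default_rng(3);best=[];st=np.zeros(5,int);f=1
pan=np.array([.4352,-.3255]);syaw=.267
def rw(): return (np.array([rng.uniform(.38,.6),rng.uniform(-.25,.3),rng.uniform(.34,.5)]),target(rng.uniform(-1.8,1.8),rng.uniform(-.3,.5),'x',1))
def go(q,w,thr):
    qs=run(q,w,per=.05,pr=.2,n=2); m=min(margin(x) for x in qs[1:])
    return (qs[-1],m) if m>thr else (None,m)
def T(a): return target(yaw,a,'y',f)
def W(g,a,back=.005): return (tcp(g,T(a),back),T(a))
while time.time()-t0<300:
    st[0]+=1
    w=[rw() for _ in range(rng.integers(0,3))]
    w+=[W([-77,0,180],0)]
    q1,m1=go(q0,w,.03)
    if q1 is None: continue
    st[1]+=1
    if not -1.32<q1[2]<-1.0: continue
    st[2]+=1
    a=rng.uniform(.5,.75);k=.0; d=rng.uniform(10,25)
    u=np.array([-np.sin(a),0,np.cos(a)])
    v=[W(np.array([-20,0,64])+70*u,a),W([-20,0,64],a),W([-72,0,64],a),W([-72,0,74],a*.8),W([-77,0,100],a*.4),W([-77,0,130],0),W([-77,0,64],0),W([-179,0,64],0)]
    q2,m2=go(q1,v,.03)
    if q2 is None: continue
    st[3]+=1
    Rs=target(syaw,0,'y',f)
    z=[W([-179,0,110],0),W([-100,0,110],0),W([-100,0,64],0),W([-120,0,200],0),(np.array([*pan,.20]),Rs),(np.array([*pan,.075]),Rs),(np.array([*pan,.20]),Rs)]
    q3,m3=go(q2,z,.03)
    if q3 is None: continue
    st[4]+=1
    best.append((min(m1,m2,m3)+.2*a,m1,m2,m3,a,w,v,z,q1,q2,q3))
best.sort(key=lambda b:-b[0]); print(st)
for b in best[:6]: print(np.round(b[:5],3),[(x.round(3),(r*R.inv()).as_rotvec().round(2)) for x,r in b[5]],b[8].round(2),b[9].round(2),b[10].round(2))
pickle.dump(best[:50],open("best5.pkl","wb"))
E
python3 s5.py
```

```text
[0.4259 0.3105 0.3442] [-0.007  0.233 -0.871  1.719  0.189  1.268 -0.835] 14.1 w 0.498 f [ 0.6 -0.  -0.6] marg 0.539
[8273 7678  233   77   77]
[0.282 0.218 0.181 0.269 0.508] [(array([0.413, 0.114, 0.483]), array([-0.13, -0.2 , -1.25])), (array([0.533, 0.148, 0.355]), array([-0.3 , -0.35, -1.55])), (array([ 0.562, -0.049,  0.166]), array([-0.01,  0.  ,  1.53]))] [ 0.83  0.67 -1.19  1.83  0.69  1.13  1.01] [ 0.75  0.6  -0.95  2.14  0.73  0.76  0.94] [ 1.39  0.54 -1.14  1.85  0.55  1.11  1.88]
[0.281 0.219 0.178 0.279 0.512] [(array([0.519, 0.206, 0.43 ]), array([ 0.26, -0.32,  1.22])), (array([0.55 , 0.192, 0.374]), array([-0.13, -0.48, -0.67])), (array([ 0.562, -0.049,  0.166]), array([-0.01,  0.  ,  1.53]))] [ 0.83  0.67 -1.19  1.83  0.69  1.13  1.01] [ 0.74  0.6  -0.94  2.14  0.72  0.76  0.94] [ 1.38  0.53 -1.13  1.85  0.54  1.11  1.89]
[0.277 0.186 0.171 0.243 0.528] [(array([ 0.445, -0.003,  0.474]), array([ 0.01, -0.03,  0.89])), (array([0.409, 0.216, 0.402]), array([-0.06, -0.08, -1.42])), (array([ 0.562, -0.049,  0.166]), array([-0.01,  0.  ,  1.53]))] [ 0.84  0.69 -1.22  1.8
[... 479 characters left out ...]
0.144 0.305 0.551] [(array([ 0.405, -0.152,  0.378]), array([-0.23,  0.19,  1.56])), (array([0.507, 0.202, 0.368]), array([-0.16, -0.27, -1.18])), (array([ 0.562, -0.049,  0.166]), array([-0.01,  0.  ,  1.53]))] [ 0.83  0.67 -1.19  1.83  0.69  1.13  1.01] [ 0.68  0.56 -0.86  2.15  0.66  0.72  0.99] [ 1.32  0.48 -1.02  1.85  0.47  1.07  1.95]
[0.254 0.192 0.137 0.305 0.584] [(array([ 0.522, -0.043,  0.383]), array([ 0.09, -0.23,  0.62])), (array([0.444, 0.268, 0.35 ]), array([-0.06, -0.09, -1.36])), (array([ 0.562, -0.049,  0.166]), array([-0.01,  0.  ,  1.53]))] [ 0.84  0.69 -1.22  1.83  0.71  1.15  0.99] [ 0.68  0.56 -0.85  2.15  0.65  0.72  1.  ] [ 1.31  0.48 -1.01  1.85  0.46  1.07  1.96]
```

{"api": "drive_tool", "payload": {
  "slide": [
    [-1,-22,15],
    [-3,-44,31],
    [-4,-66,46],
    [-6,-88,62],
    [-7,-109,77],
    [-9,-131,93],
    [-10,-153,108],
    [-12,-175,124],
    [-13,-197,139],
    [-13,-197,139]
  ],
  "turn": [
    [-0.014,-0.022,-0.139],
    [-0.029,-0.044,-0.278],
    [-0.043,-0.067,-0.417],
    [-0.058,-0.089,-0.556],
    [-0.072,-0.111,-0.694],
    [-0.087,-0.133,-0.833],
    [-0.101,-0.156,-0.972],
    [-0.116,-0.178,-1.111],
    [-0.13,-0.2,-1.25],
    [-0.13,-0.2,-1.25]
  ],
  "gripper": [0.5,0.5,0.5,0.5,0.5,0.5,0.5,0.5,0.5,0.5]
}}

```text
t: 15.1
eef_pos: [0.4132, 0.1116, 0.4842]
tool_rot: [0.652, 0.343, 0.517, -0.436]
contact_force: [-1.2, 0.9, -0.6]
gripper_width: 0.497
```

```bash
cat > leg.py <<'E'
from ik import *
import pickle
exec(open("st.py").read())
b=pickle.load(open("best5.pkl","rb"))[0]
def show(w):
    print("slide",((w[0]-p)*1000).round(1),"turn",(w[1]*R.inv()).as_rotvec().round(3))
E
python3 - <<'E'
exec(open("leg.py").read())
show(b[5][1]); qs=run(o["q"],b[5][1:]+b[6]); print(min(margin(x) for x in qs[1:]),qs[-1].round(2))
E
```

```text
[0.4132 0.1116 0.4842] [ 0.16  -0.067 -0.681  1.679  0.188  1.547 -1.704] 15.1 w 0.497 f [-1.2  0.9 -0.6] marg 0.273
slide [ 119.9   36.  -129.3] turn [-0.187 -0.048 -0.31 ]
0.18089977698505066 [ 0.77  0.62 -0.98  2.14  0.75  0.78  0.91]
```

{"api": "drive_tool", "payload": {
  "slide": [
    [24,7,-26],
    [48,14,-52],
    [72,22,-78],
    [96,29,-104],
    [120,36,-129],
    [120,36,-129]
  ],
  "turn": [
    [-0.037,-0.01,-0.062],
    [-0.075,-0.019,-0.124],
    [-0.112,-0.029,-0.186],
    [-0.15,-0.038,-0.248],
    [-0.187,-0.048,-0.31],
    [-0.187,-0.048,-0.31]
  ],
  "gripper": [0.5,0.5,0.5,0.5,0.5,0.5]
}}

```text
t: 15.7
eef_pos: [0.5333, 0.1483, 0.3479]
tool_rot: [0.617, 0.363, 0.402, -0.571]
contact_force: [0.1, -0.7, -0.4]
gripper_width: 0.501
```

```bash
python3 - <<'E'
exec(open("leg.py").read())
show(b[5][2]); qs=run(o["q"],b[5][2:]+b[6]); print(min(margin(x) for x in qs[1:]),qs[-1].round(2))
rv=(b[5][2][1]*R.inv()).as_rotvec()
for s in (1/3,2/3,1): print(((b[5][2][0]-p)*1000*s).round(1),(rv*s).round(3),(Rn.from_rotvec(rv*s)*R).as_matrix()[:,0].round(2))
E
```

```text
[0.5333 0.1483 0.3479] [-0.052  0.363 -0.716  1.603  0.553  1.569 -2.34 ] 15.7 w 0.501 f [ 0.1 -0.7 -0.4] marg 0.351
slide [  28.8 -196.8 -181.6] turn [-0.025  0.656  3.031]
0.1821911611466751 [ 0.79  0.63 -1.01  2.14  0.78  0.79  0.9 ]
[  9.6 -65.6 -60.5] [-0.008  0.219  1.01 ] [ 0.2  -0.3  -0.93]
[  19.2 -131.2 -121.1] [-0.017  0.437  2.021] [ 0.19 -0.09 -0.98]
[  28.8 -196.8 -181.6] [-0.025  0.656  3.031] [ 0.  0. -1.]
```

{"api": "drive_tool", "payload": {
  "slide": [
    [1,-8,-8],
    [2,-16,-15],
    [4,-25,-23],
    [5,-33,-30],
    [6,-41,-38],
    [7,-49,-45],
    [8,-57,-53],
    [10,-66,-60]
  ],
  "turn": [
    [-0.001,0.027,0.126],
    [-0.002,0.055,0.252],
    [-0.003,0.082,0.379],
    [-0.004,0.11,0.505],
    [-0.005,0.137,0.631],
    [-0.006,0.164,0.757],
    [-0.007,0.192,0.884],
    [-0.008,0.219,1.01]
  ],
  "gripper": [0.5,0.5,0.5,0.5,0.5,0.5,0.5,0.5]
}}

```text
t: 16.5
eef_pos: [0.5422, 0.0828, 0.2878]
tool_rot: [0.772, 0.056, 0.588, -0.235]
contact_force: [-0.0, 0.1, -0.4]
gripper_width: 0.501
```

{"api": "drive_tool", "payload": {
  "slide": [
    [1,-8,-8],
    [2,-16,-15],
    [4,-25,-23],
    [5,-33,-30],
    [6,-41,-38],
    [7,-49,-45],
    [8,-57,-53],
    [10,-66,-60]
  ],
  "turn": [
    [-0.001,0.027,0.126],
    [-0.002,0.055,0.252],
    [-0.003,0.082,0.379],
    [-0.004,0.11,0.505],
    [-0.005,0.137,0.631],
    [-0.006,0.164,0.757],
    [-0.007,0.192,0.884],
    [-0.008,0.219,1.01]
  ],
  "gripper": [0.5,0.5,0.5,0.5,0.5,0.5,0.5,0.5]
}}

```text
t: 17.3
eef_pos: [0.5512, 0.0171, 0.2279]
tool_rot: [0.722, -0.266, 0.617, 0.164]
contact_force: [0.7, -0.2, 0.5]
gripper_width: 0.501
```

```bash
python3 - <<'E'
exec(open("leg.py").read())
show(b[5][2]); qs=run(o["q"],b[5][2:]+b[6]); print(min(margin(x) for x in qs[1:]),qs[-1].round(2))
E
```

```text
[0.5512 0.0171 0.2279] [ 0.65   0.357 -1.045  1.941  0.574  0.946 -0.05 ] 17.3 w 0.501 f [ 0.7 -0.2  0.5] marg 0.365
slide [ 10.9 -65.7 -61.6] turn [-0.007  0.216  0.992]
0.18189515499845177 [ 0.78  0.63 -1.    2.14  0.77  0.79  0.9 ]
```

{"api": "drive_tool", "payload": {
  "slide": [
    [1,-8,-8],
    [2,-16,-15],
    [4,-25,-23],
    [5,-33,-30],
    [6,-41,-38],
    [8,-49,-45],
    [9,-57,-53],
    [11,-66,-61],
    [11,-66,-61]
  ],
  "turn": [
    [-0.001,0.027,0.124],
    [-0.002,0.054,0.248],
    [-0.003,0.081,0.372],
    [-0.004,0.108,0.496],
    [-0.004,0.135,0.62],
    [-0.005,0.162,0.744],
    [-0.006,0.189,0.868],
    [-0.007,0.216,0.992],
    [-0.007,0.216,0.992]
  ],
  "gripper": [0.5,0.5,0.5,0.5,0.5,0.5,0.5,0.5,0.5]
}}

```text
t: 18.2
eef_pos: [0.5618, -0.05, 0.1658]
tool_rot: [0.488, -0.511, 0.488, 0.512]
contact_force: [-0.1, -0.5, -0.6]
gripper_width: 0.501
```

```bash
python3 - <<'E'
exec(open("leg.py").read())
for w in b[6][:3]: show(w)
qs=run(o["q"],b[6]); print(min(margin(x) for x in qs[1:]),qs[-1].round(2))
c=bot.read_camera("wrist"); cv2.imwrite("pics/w10.png",c["color"][:,:,::-1])
s=bot.read_camera("scene"); crop(s,290,130,460,290,4,"pics/s10.png")
t=bot.read_camera("top"); crop(t,270,90,395,225,5,"pics/t10.png")
pickle.dump((s,t,c),open("c10.pkl","wb"))
for g in [(-24,0,64),(-24,5,72),(-24,-5,72),(6,65,36),(6,-65,36),(-24,0,113),(136,65,36),(136,-65,36)]: print(g,[proj(k,H(g)).round(1) for k in (s,t,c)])
E
```

```text
[ 0.5618 -0.05    0.1658] [ 0.833  0.672 -1.194  1.832  0.691  1.135  1.01 ] 18.2 w 0.501 f [-0.1 -0.5 -0.6] marg 0.216
slide [ 29.9   2.8 -52.6] turn [ 0.022 -0.51  -0.001]
slide [  63.9    4.4 -113.8] turn [ 0.022 -0.51  -0.001]
slide [  11.9    2.  -113.8] turn [ 0.022 -0.51  -0.001]
0.1818556901392525 [ 0.78  0.63 -1.    2.14  0.77  0.79  0.9 ]
(-24, 0, 64) [array([339.9, 231.4]), array([332.6, 174.8]), array([322.8, 259.4])]
(-24, 5, 72) [array([341.2, 228.4]), array([331.2, 174.3]), array([328.9, 263.9])]
(-24, -5, 72) [array([338.9, 230.2]), array([334.2, 174.1]), array([316.9, 263.9])]
(6, 65, 36) [array([361.5, 232.3]), array([312.8, 169.4]), array([389.5, 273.5])]
(6, -65, 36) [array([332.7, 255.7]), array([350.7, 167.2]), array([255.6, 273.5])]
(-24, 0, 113) [array([340.8, 218.2]), array([333.1, 171. ]), array([323.3, 292.1])]
(136, 65, 36) [array([399.1, 254.2]), array([310.7, 133.2]), array([381.9, 379.1])]
(136, -65, 36) [array([371.2, 280.9]), array([348. , 131.1]), array([262.8, 379.2])]
```

View pics/w10.png

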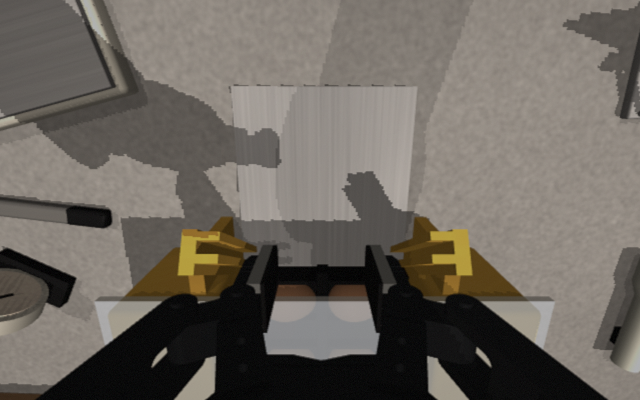

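View pics/s10.png

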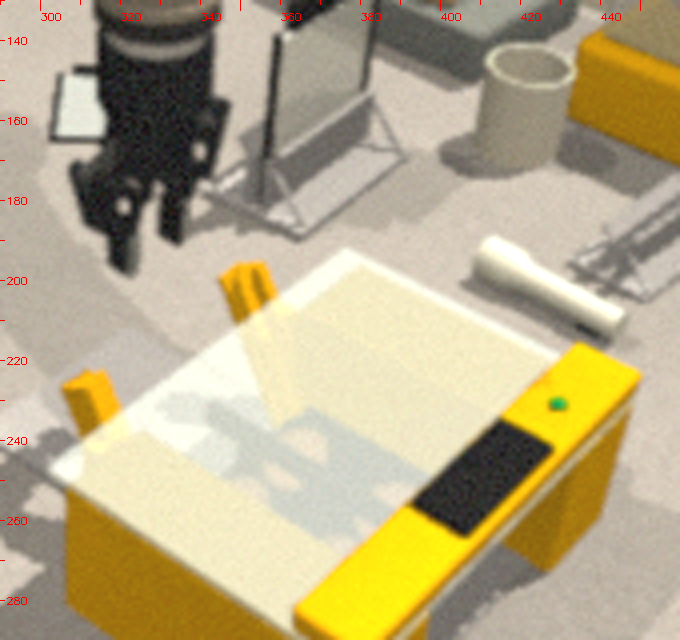

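View pics/t10.png

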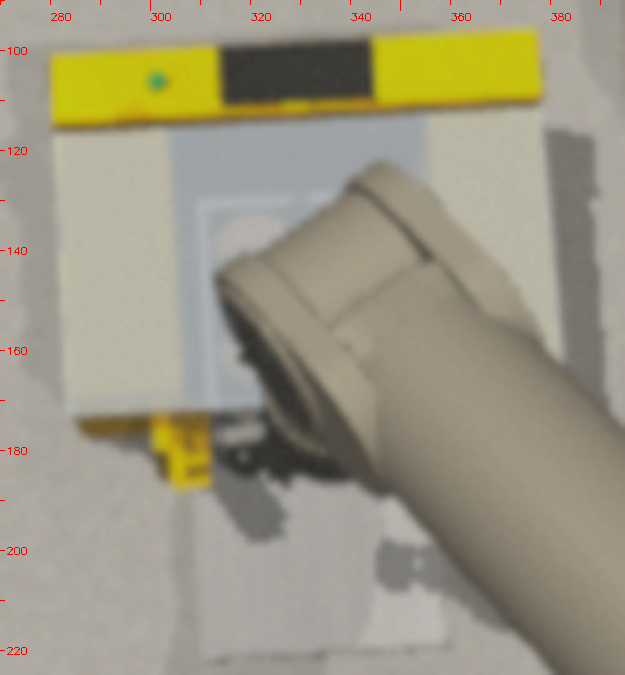

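```bash
python3 - <<'E'
from ik import *
import pickle
s,t,c=pickle.load(open("c10.pkl","rb"))
crop(c,240,220,410,330,4,"pics/w10c.png")
for g in [(-170,84,6),(-170,-84,6),(-24,160,119),(-24,-160,119),(-24,160,113),(-65,70,119),(-65,-70,119)]: print(g,proj(c,H(g)).round(1))
E
```

```text
(-170, 84, 6) [416.2  82.5]
(-170, -84, 6) [229.2  82.4]
(-24, 160, 119) [554. 297.]
(-24, -160, 119) [ 92.2 297.1]
(-24, 160, 113) [548.1 292. ]
(-65, 70, 119) [430.4 242.8]
(-65, -70, 119) [216.6 242.9]
```

View pics/w10c.png

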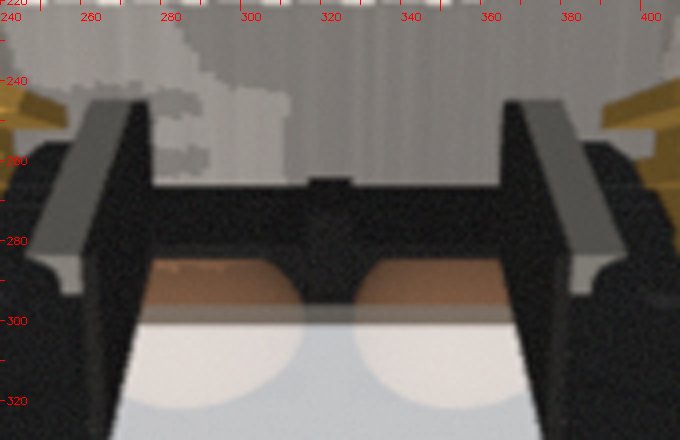

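{"api": "drive_tool", "payload": {
  "slide": [
    [7,0.7,-13],
    [15,1.4,-26],
    [22,2,-39],
    [30,2.5,-53],
    [30,2.5,-53],
    [38,2.9,-68],
    [46,3.3,-82],
    [55,3.6,-98],
    [64,3.9,-114],
    [64,3.9,-114]
  ],
  "turn": [
    [0.005,-0.125,0],
    [0.011,-0.25,0],
    [0.016,-0.38,0],
    [0.022,-0.51,0],
    [0.022,-0.51,0],
    [0.022,-0.51,0],
    [0.022,-0.51,0],
    [0.022,-0.51,0],
    [0.022,-0.51,0],
    [0.022,-0.51,0]
  ],
  "gripper": [0.5,0.5,0.5,0.5,0.5,0.5,0.5,0.5,0.5,0.5]
}}

```text
t: 19.35
eef_pos: [0.6256, -0.0429, 0.0529]
tool_rot: [-0.602, 0.617, -0.344, -0.371]
contact_force: [-0.2, 0.5, 0.0]
gripper_width: 0.504
```

```bash
python3 - <<'E'
exec(open("leg.py").read())
print("target tcp",b[6][1][0]); show(b[6][1])
qs=run(o["q"],b[6][2:]); print(min(margin(x) for x in qs[1:]),qs[-1].round(2))
c=bot.read_camera("wrist"); cv2.imwrite("pics/w11.png",c["color"][:,:,::-1])
s=bot.read_camera("scene"); crop(s,290,150,400,270,5,"pics/s11.png")
E
```

```text
[ 0.6256 -0.0429  0.0529] [ 0.682  0.669 -0.879  2.147  1.664  0.446  0.13 ] 19.35 w 0.504 f [-0.2  0.5  0. ] marg 0.276
target tcp [ 0.62568191 -0.04561573  0.05203204]
slide [ 0.  -2.7 -0.8] turn [-0.001  0.002  0.001]
0.18223201924928256 [ 0.79  0.63 -1.01  2.14  0.78  0.79  0.89]
```

View pics/w11.png

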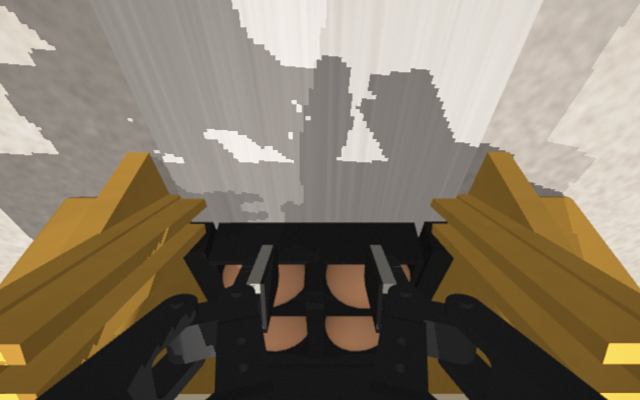

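View pics/s11.png

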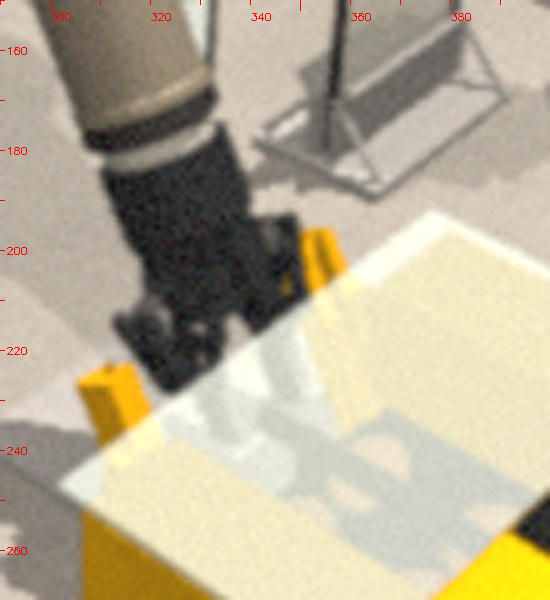

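{"api": "drive_tool", "payload": {
  "slide": [
    [0,-3,0],
    [0,-3,0],
    [0,-3,0],
    [0,-3,0],
    [0,-3,0],
    [0,-3,0],
    [0,-3,0],
    [0,-3,0]
  ],
  "turn": [
    [0,0,0],
    [0,0,0],
    [0,0,0],
    [0,0,0],
    [0,0,0],
    [0,0,0],
    [0,0,0],
    [0,0,0]
  ],
  "gripper": [0.5,0.5,0,0,0,0,0,0],
  "squeeze": 50
}}

```text
t: 20.25
eef_pos: [0.6255, -0.0461, 0.0548]
tool_rot: [-0.602, 0.618, -0.343, -0.371]
contact_force: [-4.1, -1.1, 7.4]
gripper_width: 0.094
```

```bash
python3 - <<'E'
exec(open("leg.py").read())
print(o["torque"])
c=bot.read_camera("wrist"); crop(c,200,200,440,340,3,"pics/w12.png")
E
```

```text
[ 0.6255 -0.0461  0.0548] [ 0.688  0.665 -0.879  2.148  1.66   0.441  0.139] 20.25 w 0.094 f [-4.1 -1.1  7.4] marg 0.271
[-0.17348943  0.62516068 -0.10134522]
```

View pics/w12.png

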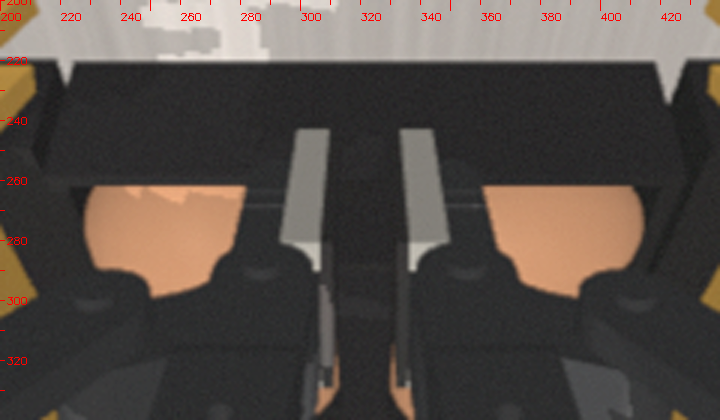

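{"api": "drive_tool", "payload": {
  "slide": [
    [-2,-0.1,0.5],
    [-6,-0.3,0.5],
    [-12,-0.6,0.5],
    [-18,-0.8,0.5],
    [-24,-1.1,0.5],
    [-30,-1.4,0.5],
    [-36,-1.7,0.5],
    [-42,-1.9,0.5],
    [-48,-2.2,0.5],
    [-52,-2.4,0.5]
  ],
  "turn": [
    [0,0,0],
    [0,0,0],
    [0,0,0],
    [0,0,0],
    [0,0,0],
    [0,0,0],
    [0,0,0],
    [0,0,0],
    [0,0,0],
    [0,0,0]
  ],
  "gripper": [0,0,0,0,0,0,0,0,0,0]
}}

```text
t: 21.3
eef_pos: [0.5728, -0.0486, 0.0552]
tool_rot: [-0.602, 0.618, -0.343, -0.371]
contact_force: [0.4, 0.8, -2.6]
gripper_width: 0.093
```

{"api": "drive_tool", "payload": {
  "slide": [
    [0,0,0],
    [0,0,0]
  ],
  "turn": [
    [0,0,0],
    [0,0,0]
  ],
  "gripper": [0,0]
}}

```text
t: 21.5
eef_pos: [0.5724, -0.0486, 0.055]
tool_rot: [-0.602, 0.618, -0.344, -0.371]
contact_force: [-1.5, -0.5, -1.7]
gripper_width: 0.093
```

```bash
python3 - <<'E'
exec(open("leg.py").read())
qs=run(o["q"],b[6][3:]); print(min(margin(x) for x in qs[1:]),qs[-1].round(2))
c=bot.read_camera("wrist"); cv2.imwrite("pics/w13.png",c["color"][:,:,::-1])
s=bot.read_camera("scene"); crop(s,290,150,430,280,5,"pics/s13.png")
E
```

```text
[ 0.5724 -0.0486  0.055 ] [ 0.755  0.624 -0.926  2.262  1.776  0.441  0.007] 21.5 w 0.093 f [-1.5 -0.5 -1.7] marg 0.178
0.2122516067202178 [ 0.79  0.63 -1.01  2.14  0.78  0.8   0.89]
```

View pics/w13.png

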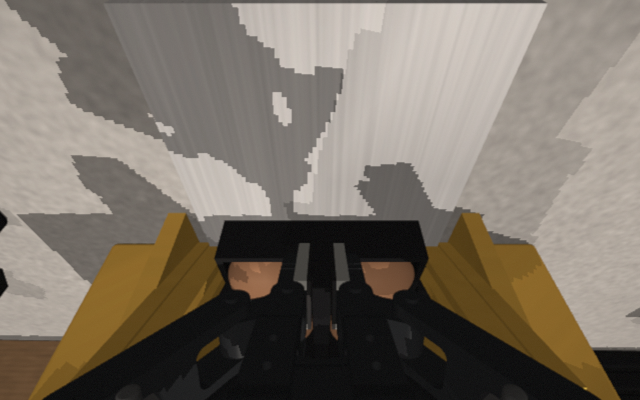

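View pics/s13.png

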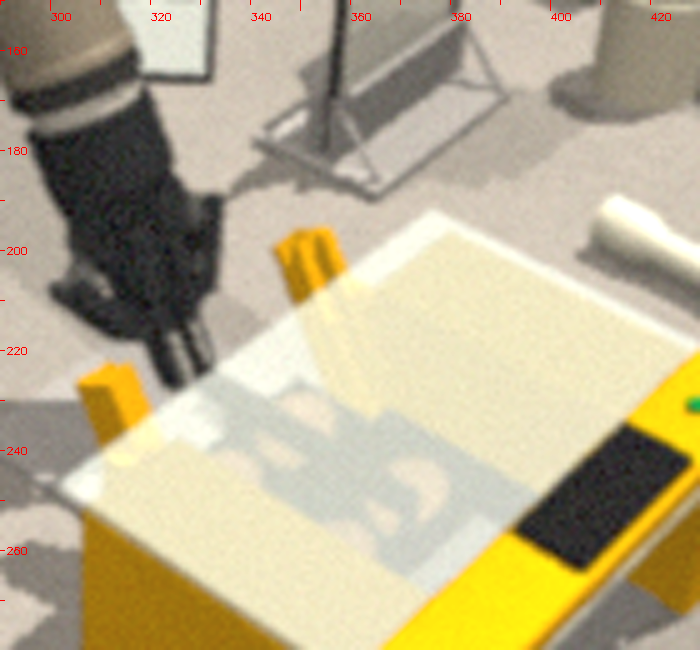

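```bash
python3 - <<'E'
exec(open("leg.py").read())
f=1
def T(a): return target(yaw,a,'y',f)
def W(g,a,back=.005): return (tcp(g,T(a),back),T(a))
w=[W([-76,0,85],0),W([-76,0,66],0),W([-179,0,66],0)]
qs=run(o["q"],w+b[7]); print(min(margin(x) for x in qs[1:]),qs[-1].round(2))
show(w[0]);show(w[1])
E
```

```text
[ 0.5727 -0.0486  0.0551] [ 0.754  0.624 -0.926  2.261  1.776  0.441  0.007] 21.6 w 0.096 f [-0.5  0.6 -1.3] marg 0.179
0.21182266215849 [ 1.42  0.57 -1.19  1.85  0.59  1.13  1.85]
slide [-9.6  0.  16.2] turn [-0.023  0.511  0.001]
slide [-9.6  0.  -2.8] turn [-0.023  0.511  0.001]
```

{"api": "drive_tool", "payload": {
  "slide": [
    [0,0,0],
    [0,0,0],
    [0,0,0],
    [-2,0,5],
    [-4,0,10],
    [-6,0,14],
    [-8,0,16],
    [-10,0,16],
    [-10,0,7],
    [-10,0,-3]
  ],
  "turn": [
    [0,0,0],
    [0,0,0],
    [0,0,0],
    [-0.004,0.1,0],
    [-0.009,0.2,0],
    [-0.014,0.31,0],
    [-0.018,0.41,0],
    [-0.023,0.511,0],
    [-0.023,0.511,0],
    [-0.023,0.511,0]
  ],
  "gripper": [0.4,0.4,0.4,0.4,0.4,0.4,0.4,0.4,0.4,0.4]
}}

```text
t: 22.6
eef_pos: [0.5651, -0.0484, 0.052]
tool_rot: [-0.49, 0.511, -0.488, -0.511]
contact_force: [-0.3, -0.1, -0.4]
gripper_width: 0.401
```

{"api": "drive_tool", "payload": {
  "slide": [
    [0,0,0],
    [0,0,0]
  ],
  "turn": [
    [0,0,0],
    [0,0,0]
  ],
  "gripper": [0.4,0.4]
}}

```text
t: 22.8
eef_pos: [0.5641, -0.0484, 0.0515]
tool_rot: [-0.489, 0.511, -0.488, -0.511]
contact_force: [0.3, 0.5, 0.5]
gripper_width: 0.405
```

```bash
python3 - <<'E'
exec(open("leg.py").read())
c=bot.read_camera("wrist"); cv2.imwrite("pics/w14.png",c["color"][:,:,::-1])
s=bot.read_camera("scene"); crop(s,290,150,430,280,5,"pics/s14.png")
E
```

```text
[ 0.5641 -0.0484  0.0515] [ 0.666  0.736 -0.937  1.909  0.761  0.899  0.958] 22.8 w 0.405 f [0.3 0.5 0.5] marg 0.473
```

View pics/w14.png

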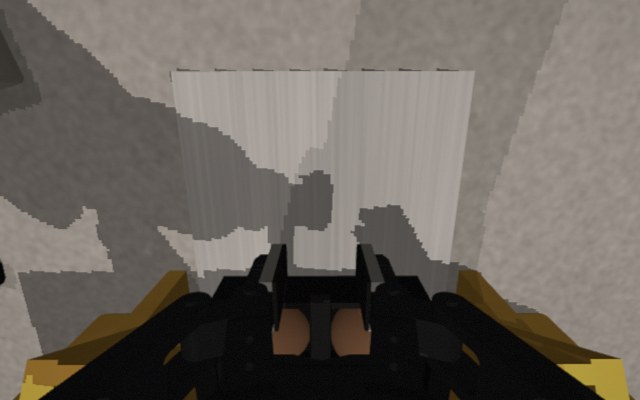

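View pics/s14.png

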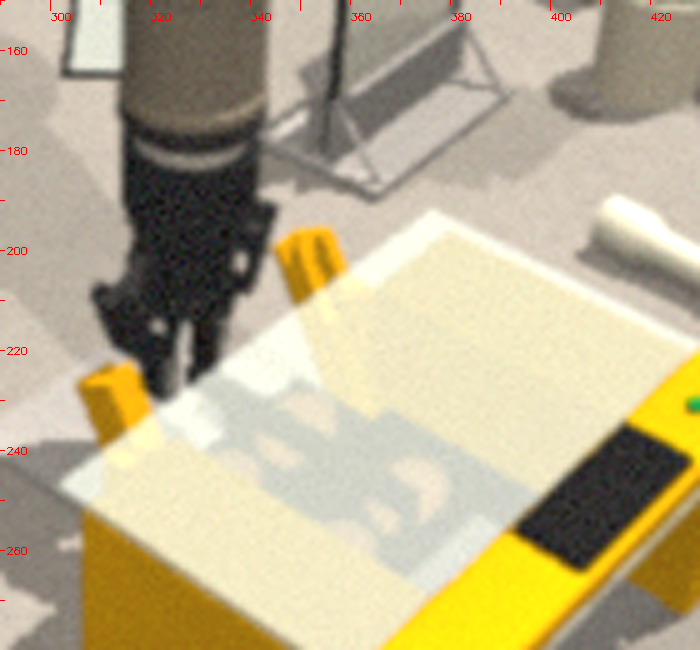

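{"api": "drive_tool", "payload": {
  "slide": [
    [5,0,0],
    [5,0,0],
    [5,0,0],
    [5,0,0],
    [5,0,0],
    [5,0,0],
    [5,0,0]
  ],
  "turn": [
    [0,0,0],
    [0,0,0],
    [0,0,0],
    [0,0,0],
    [0,0,0],
    [0,0,0],
    [0,0,0]
  ],
  "gripper": [0.4,0,0,0,0,0,0]
}}

```text
t: 23.6
eef_pos: [0.5697, -0.0484, 0.0527]
tool_rot: [-0.49, 0.512, -0.488, -0.51]
contact_force: [-0.4, -0.8, 4.9]
gripper_width: 0.096
```

{"api": "drive_tool", "payload": {
  "slide": [
    [-4,-0.2,0],
    [-12,-0.5,0],
    [-24,-1.1,0],
    [-36,-1.6,0],
    [-48,-2.2,0],
    [-60,-2.7,0],
    [-72,-3.3,0],
    [-84,-3.8,0],
    [-96,-4.4,0],
    [-106,-4.9,0]
  ],
  "turn": [
    [0,0,0],
    [0,0,0],
    [0,0,0],
    [0,0,0],
    [0,0,0],
    [0,0,0],
    [0,0,0],
    [0,0,0],
    [0,0,0],
    [0,0,0]
  ],
  "gripper": [0,0,0,0,0,0,0,0,0,0]
}}

```text
t: 24.6
eef_pos: [0.4625, -0.0534, 0.0527]
tool_rot: [-0.489, 0.512, -0.488, -0.51]
contact_force: [1.2, 0.3, -0.5]
gripper_width: 0.103
```

{"api": "drive_tool", "payload": {
  "slide": [
    [-5,0,0],
    [-10,-0.4,0],
    [-12,-0.5,0],
    [-12,-0.5,0]
  ],
  "turn": [
    [0,0,0],
    [0,0,0],
    [0,0,0],
    [0,0,0]
  ],
  "gripper": [0,0,0,0]
}}

```text
t: 25.0
eef_pos: [0.45, -0.054, 0.0527]
tool_rot: [-0.489, 0.511, -0.488, -0.511]
contact_force: [-0.8, -0.4, 3.2]
gripper_width: 0.103
```

```bash
python3 - <<'E'
exec(open("leg.py").read())
print("hatcher",A.T@(p-[hx,hy,0]))
c=bot.read_camera("wrist"); cv2.imwrite("pics/w15.png",c["color"][:,:,::-1])
s=bot.read_camera("scene"); crop(s,270,150,410,280,5,"pics/s15.png")
t=bot.read_camera("top"); crop(t,270,90,395,225,5,"pics/t15.png")
pickle.dump((s,t,c),open("c15.pkl","wb"))
E
```

```text
[ 0.45   -0.054   0.0527] [ 0.786  0.601 -0.991  2.165  0.75   0.769  0.913] 25.0 w 0.103 f [-0.8 -0.4  3.2] marg 0.275
hatcher [-0.18924912 -0.00030827  0.05265797]
```

View pics/w15.png

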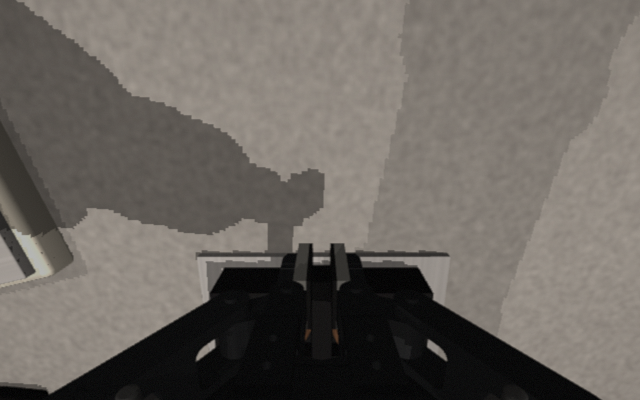

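View pics/s15.png

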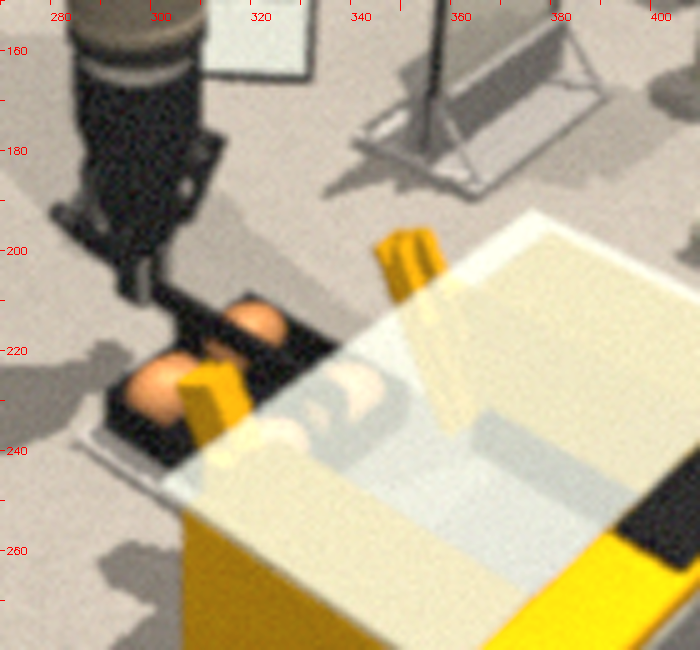

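View pics/t15.png

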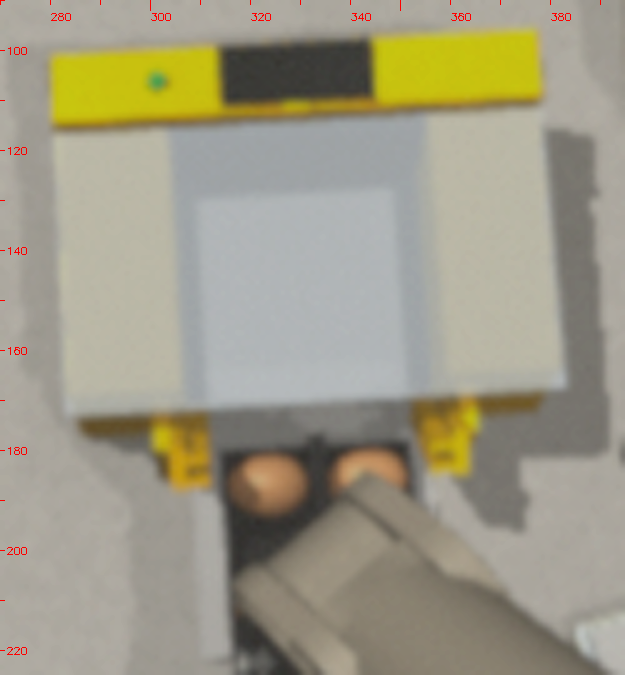

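{"api": "drive_tool", "payload": {
  "slide": [
    [0,0,0],
    [0,0,0],
    [0,0,0],
    [0,0,12],
    [0,0,38],
    [20,0.9,45],
    [45,2,45],
    [70,3.2,45],
    [88,4.1,45],
    [88,4.1,45]
  ],
  "turn": [
    [0,0,0],
    [0,0,0],
    [0,0,0],
    [0,0,0],
    [0,0,0],
    [0,0,0],
    [0,0,0],
    [0,0,0],
    [0,0,0],
    [0,0,0]
  ],
  "gripper": [0.4,0.4,0.4,0.4,0.4,0.4,0.4,0.4,0.4,0.4]
}}

```text
t: 26.15
eef_pos: [0.5404, -0.0494, 0.0987]
tool_rot: [-0.49, 0.512, -0.488, -0.51]
contact_force: [-1.0, -0.7, -0.1]
gripper_width: 0.403
```

```bash
python3 - <<'E'
exec(open("leg.py").read())
print("hatcher",A.T@(p-[hx,hy,0]))
c=bot.read_camera("wrist"); cv2.imwrite("pics/w16.png",c["color"][:,:,::-1])
s=bot.read_camera("scene"); crop(s,270,150,410,280,5,"pics/s16.png")
pickle.dump((s,c),open("c16.pkl","wb"))
# tray predicted
for tx in (-101,):
  for g in [(tx-65,65,36),(tx-65,-65,36),(tx+65,65,36),(tx+65,-65,36),(tx-95,0,72),(tx+65,0,72)]: print(g,proj(c,H(g)).round(1),proj(s,H(g)).round(1))
E
```

```text
[ 0.5404 -0.0494  0.0987] [ 0.738  0.648 -1.011  1.94   0.685  0.94   1.002] 26.15 w 0.403 f [-1.  -0.7 -0.1] marg 0.399
hatcher [-0.09866211  0.00014453  0.09873672]
(-166, 65, 36) [424.5 115.2] [318.2 207.1]
(-166, -65, 36) [217.2 115.7] [288.7 227. ]
(-36, 65, 36) [407.9 294.3] [350.3 225.8]
(-36, -65, 36) [234.7 294.8] [321.3 248.3]
(-196, 0, 72) [320.7  55.6] [296.8 203.3]
(-36, 0, 72) [321.4 327.4] [336.8 227.3]
```

View pics/w16.png

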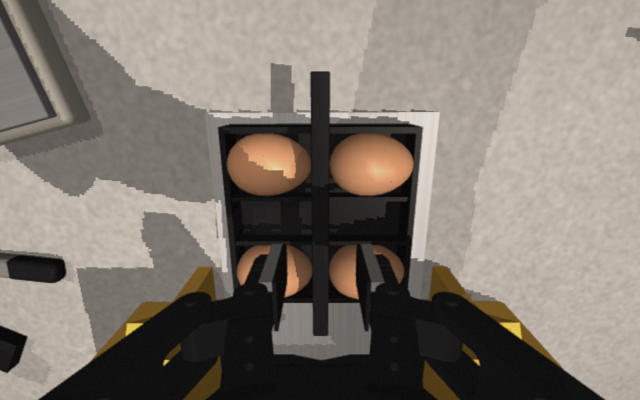

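View pics/s16.png

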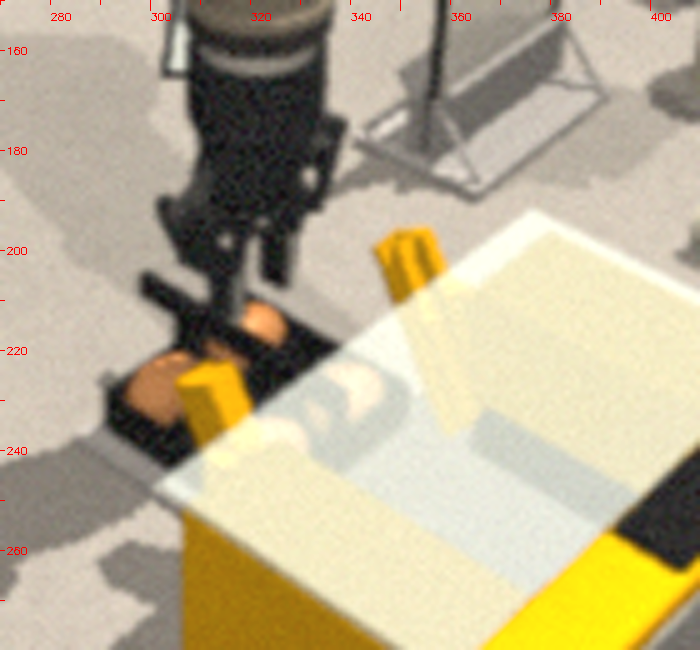

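```bash
python3 - <<'E'
exec(open("leg.py").read())
s,c=pickle.load(open("c16.pkl","rb"))
for u,v,z in [(320,71.5,.072),(320.5,335.5,.072),(219,126,.036),(422,126,.036)]:
    X=at_z(c,u,v,z); print(X.round(4),(A.T@(X-[hx,hy,0])).round(4))
E
```

```text
[ 0.5376 -0.0497  0.098 ] [ 0.74   0.646 -1.011  1.945  0.685  0.94   1.002] 26.25 w 0.403 f [-0.4 -1.   0.3] marg 0.399
[ 0.4505 -0.0541  0.072 ] [-0.1888 -0.0004  0.072 ]
[ 0.6094 -0.0469  0.072 ] [-0.0297 -0.0006  0.072 ]
[ 0.4825 -0.1168  0.036 ] [-0.1597 -0.0645  0.036 ]
[0.4768 0.0116 0.036 ] [-0.1594  0.0641  0.036 ]
```

{"api": "drive_tool", "payload": {
  "slide": [
    [7,0,-10],
    [7,0,-30],
    [7,0,-50],
    [7,0,-51],
    [7,0,-51],
    [7,0,-51],
    [7,0,-51],
    [7,0,-51],
    [7,0,-51],
    [7,0,-51]
  ],
  "turn": [
    [0,0,0],
    [0,0,0],
    [0,0,0],
    [0,0,0],
    [0,0,0],
    [0,0,0],
    [0,0,0],
    [0,0,0],
    [0,0,0],
    [0,0,0]
  ],
  "gripper": [0.4,0.4,0.4,0.4,0,0,0,0,0,0],
  "squeeze": 80
}}

```text
t: 27.25
eef_pos: [0.5448, -0.0496, 0.0477]
tool_rot: [-0.489, 0.512, -0.488, -0.511]
contact_force: [-1.8, -0.1, 7.2]
gripper_width: 0.102
```

```bash
python3 - <<'E'
exec(open("leg.py").read())
c=bot.read_camera("wrist"); cv2.imwrite("pics/w17.png",c["color"][:,:,::-1])
E
```

```text
[ 0.5448 -0.0496  0.0477] [ 0.682  0.719 -0.941  1.955  0.769  0.873  0.941] 27.25 w 0.102 f [-1.8 -0.1  7.2] marg 0.469
```

View pics/w17.png

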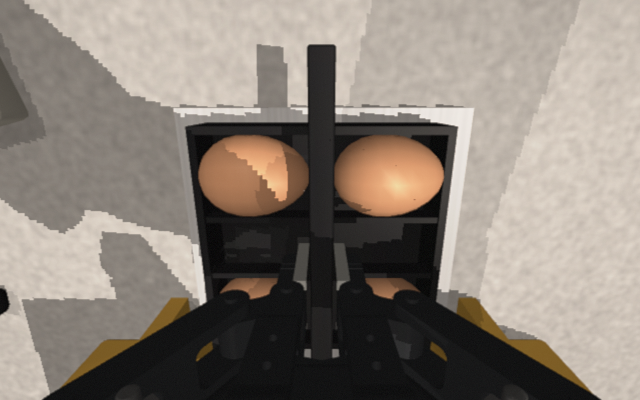

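{"api": "drive_tool", "payload": {
  "slide": [
    [0,0,2],
    [0,0,5],
    [0,0,8],
    [-4,-0.2,10],
    [-10,-0.5,12],
    [-18,-0.8,14],
    [-26,-1.2,17],
    [-34,-1.6,20],
    [-40,-1.8,24],
    [-43,-2,28]
  ],
  "turn": [
    [0,0,0],
    [0,0,0],
    [0,0,0],
    [0,0,0],
    [0,0,0],
    [0,0,0],
    [0,0,0],
    [0,0,0],
    [0,0,0],
    [0,0,0]
  ],
  "gripper": [0,0,0,0,0,0,0,0,0,0]
}}

```text
t: 28.3
eef_pos: [0.501, -0.0518, 0.0761]
tool_rot: [-0.489, 0.512, -0.489, -0.511]
contact_force: [0.3, 0.6, -3.0]
gripper_width: 0.102
```

```bash
python3 - <<'E'
exec(open("leg.py").read())
print(o["torque"])
s=bot.read_camera("scene"); crop(s,270,150,410,280,5,"pics/s18.png")
pan=[.4352,-.3255]
for z in (.12,.06):
  Rs=target(.267,0,'y',1); print(((np.array([*pan,z])-p)*1000).round(1),(Rs*R.inv()).as_rotvec().round(3))
qs=run(o["q"],[(np.array([*pan,.14]),Rs),(np.array([*pan,.07]),Rs)]); print(min(margin(x) for x in qs[1:]),qs[-1].round(2))
E
```

```text
[ 0.501  -0.0518  0.0761] [ 0.761  0.63  -1.003  2.04   0.712  0.865  0.964] 28.3 w 0.102 f [ 0.3  0.6 -3. ] marg 0.4
[-0.01210554  0.01970058 -0.01627592]
[ -65.8 -273.7   43.9] [0.001 0.001 0.222]
[ -65.8 -273.7  -16.1] [0.001 0.001 0.222]
0.29601204053959185 [ 1.29  0.71 -1.02  1.95  0.77  0.93  1.71]
```

View pics/s18.png

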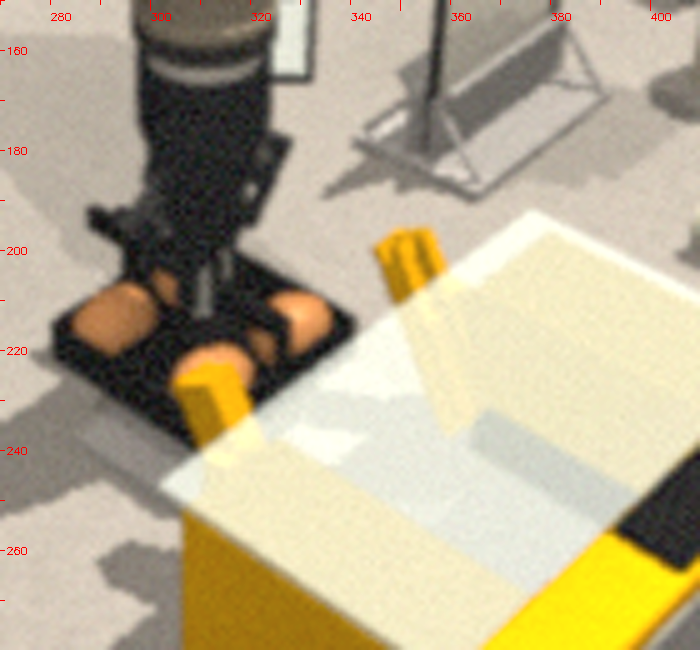

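{"api": "drive_tool", "payload": {
  "slide": [
    [-5,-0.2,3],
    [-13,-0.6,8],
    [-23,-1,14],
    [-33,-1.5,21],
    [-43,-4,28],
    [-51,-10,34],
    [-57,-19,39],
    [-61,-30,42],
    [-64,-43,44],
    [-66,-57,44]
  ],
  "turn": [
    [0,0,0],
    [0,0,0],
    [0,0,0],
    [0,0,0],
    [0,0,0.003],
    [0,0,0.008],
    [0,0,0.015],
    [0,0,0.024],
    [0,0,0.035],
    [0,0,0.046]
  ],
  "gripper": [0,0,0,0,0,0,0,0,0,0]
}}

```text
t: 29.35
eef_pos: [0.4344, -0.1091, 0.1213]
tool_rot: [-0.476, 0.523, -0.476, -0.521]
contact_force: [0.4, 0.4, -5.2]
gripper_width: 0.097
```

{"api": "drive_tool", "payload": {
  "slide": [
    [0,-15,0],
    [0,-31,0],
    [0,-48,0],
    [0,-66,0],
    [0,-84,0],
    [0,-102,0],
    [0,-120,0],
    [0,-137,0],
    [0,-153,0],
    [0,-167,0]
  ],
  "turn": [
    [0,0,0.012],
    [0,0,0.025],
    [0,0,0.039],
    [0,0,0.054],
    [0,0,0.069],
    [0,0,0.083],
    [0,0,0.098],
    [0,0,0.112],
    [0,0,0.125],
    [0,0,0.136]
  ],
  "gripper": [0,0,0,0,0,0,0,0,0,0]
}}

```text
t: 30.35
eef_pos: [0.4335, -0.2769, 0.1216]
tool_rot: [-0.44, 0.555, -0.44, -0.553]
contact_force: [0.8, 0.9, -3.3]
gripper_width: 0.102
```

```bash
python3 - <<'E'
exec(open("leg.py").read())
c=bot.read_camera("wrist"); cv2.imwrite("pics/w19.png",c["color"][:,:,::-1])
s=bot.read_camera("scene"); crop(s,150,190,310,310,5,"pics/s19.png")
pickle.dump((s,c),open("c19.pkl","wb"))
As=Rz(.267)
for g in [(-72.5,80,30),(-72.5,-80,30),(72.5,80,30),(72.5,-80,30)]:
    X=np.array([.4352,-.3255,0])+As@(np.array(g)/1000); print(g,proj(c,X).round(1),proj(s,X).round(1))
E
```

```text
[ 0.4335 -0.2769  0.1216] [ 1.298  0.61  -1.109  1.986  0.673  0.97   1.65 ] 30.35 w 0.102 f [ 0.8  0.9 -3.3] marg 0.301
(-72.5, 80, 30) [363.7  87.8] [220.9 230.6]
(-72.5, -80, 30) [136.5  97.3] [180.9 265.4]
(72.5, 80, 30) [363.5 271.9] [260.8 248.4]
(72.5, -80, 30) [173.1 278.2] [223.  287.1]
```

View pics/w19.png

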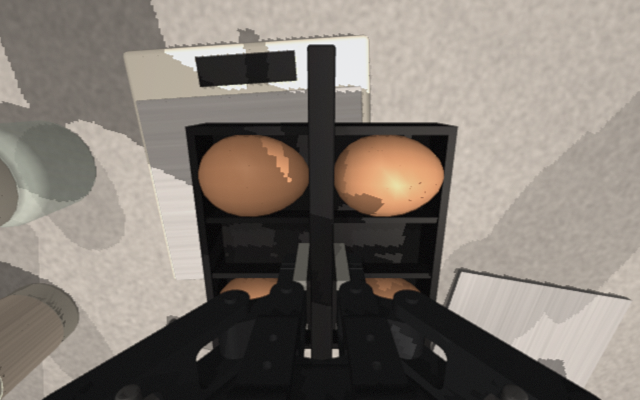

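View pics/s19.png

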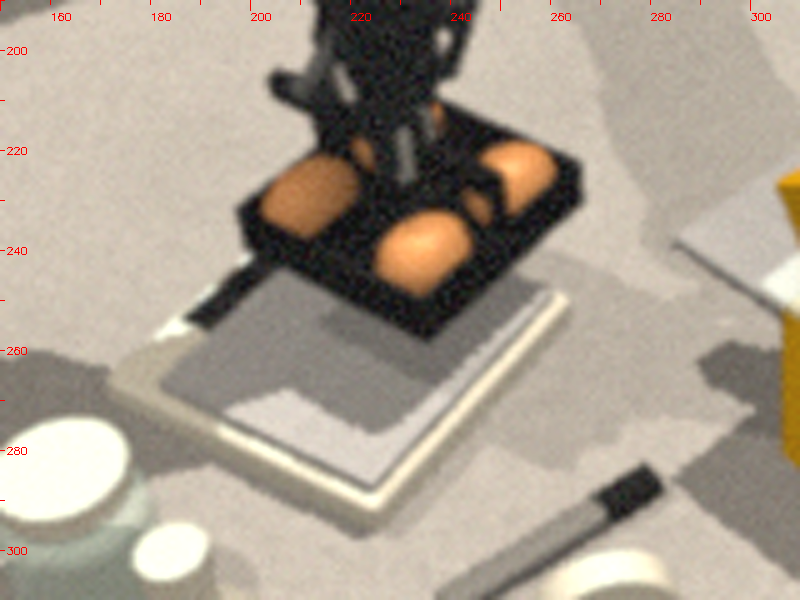

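```bash
python3 - <<'E'
exec(open("leg.py").read())
s,c=pickle.load(open("c19.pkl","rb"))
crop(c,115,25,215,295,3,"pics/w19a.png");crop(c,300,25,400,135,6,"pics/w19b.png")
E
```

```text
[ 0.4335 -0.2781  0.1214] [ 1.299  0.61  -1.108  1.985  0.673  0.97   1.649] 30.45 w 0.099 f [-0.   0.9 -4.7] marg 0.302
```

View pics/w19a.png

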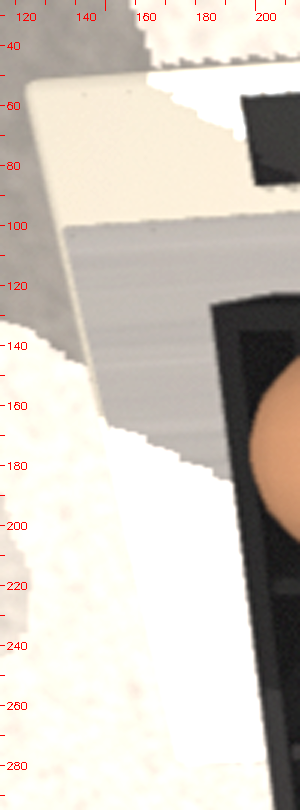

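View pics/w19b.png

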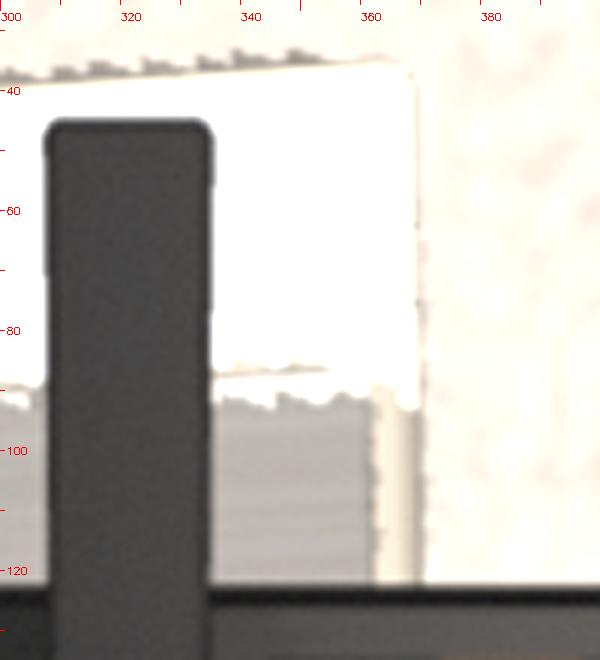

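```bash
python3 - <<'E'
from fit import *
s,c=pickle.load(open("c19.pkl","rb"))
m=lambda *a:np.array(a)/1000
C=[(c,(136.5,101),m(-72.5,-80,30)),(c,(361.5,87),m(-72.5,80,30))]
P=[(S,(261,249),m(72.5,80,30)),(S,(223,287.5),m(72.5,-80,30)),(S,(182,267),m(-72.5,-80,30)),
     (T,(400,257),m(-72.5,80,30)),(T,(446.5,245),m(-72.5,-80,30))]
print(fit(C,[.435,-.325,.27])); print(fit(C*2+P,[.435,-.325,.27]))
from h import *
p,R,o=pose(); Rs=target(.275,0,'y',1)
print(p,(Rs*R.inv()).as_rotvec())
E
```

```text
(array([ 0.43602336, -0.32487825,  0.28675351]), array([[-0.6,  0.1],
       [ 0.6, -0. ]]))
(array([ 0.43603809, -0.32496561,  0.28530831]), array([[-0.7, -0.1],
       [ 0.7,  0.1],
       [-0.7, -0.1],
       [ 0.7,  0.1],
       [ 0. , -1. ],
       [ 1.2, -0.4],
       [-0.7, -1. ],
       [ 1.4, -0.4],
       [ 0.6, -2.7]]))
[ 0.43347211 -0.27811256  0.12141035] [0.00233879 0.00201145 0.05046708]
```

{"api": "drive_tool", "payload": {
  "slide": [
    [0.5,-8,0],
    [1,-18,0],
    [1.5,-28,0],
    [2,-38,0],
    [2.5,-47,0],
    [2.5,-47,-8],
    [2.5,-47,-18],
    [2.5,-47,-28],
    [2.5,-47,-36],
    [2.5,-47,-40]
  ],
  "turn": [
    [0,0,0.01],
    [0,0,0.02],
    [0,0,0.035],
    [0,0,0.05],
    [-0.002,-0.002,0.06],
    [-0.002,-0.002,0.06],
    [-0.002,-0.002,0.06],
    [-0.002,-0.002,0.06],
    [-0.002,-0.002,0.06],
    [-0.002,-0.002,0.06]
  ],
  "gripper": [0,0,0,0,0,0,0,0,0,0]
}}

```text
t: 31.45
eef_pos: [0.4354, -0.3244, 0.0801]
tool_rot: [-0.423, 0.567, -0.424, -0.565]
contact_force: [-0.8, -1.4, -3.9]
gripper_width: 0.097
```

```bash
python3 - <<'E'
exec(open("leg.py").read())
s,c=pickle.load(open("c19.pkl","rb"))
X=at_z(c,321.5,45,.1457); print("tip rel tcp at that time",(Rz(.212).T@(X-np.array([.4335,-.2769,0]))).round(4))
print(R.as_matrix()[:,[0,2]])
c=bot.read_camera("wrist"); cv2.imwrite("pics/w20.png",c["color"][:,:,::-1])
s=bot.read_camera("scene"); crop(s,150,190,310,310,5,"pics/s20.png")
E
```

```text
[ 0.4354 -0.3244  0.0801] [ 1.303  0.704 -1.045  1.949  0.764  0.946  1.73 ] 31.45 w 0.097 f [-0.8 -1.4 -3.9] marg 0.365
tip rel tcp at that time [-0.0944 -0.0014  0.1457]
[[ 0.002762   -0.28157526]
 [-0.0031865   0.95953148]
 [-0.99999111 -0.00383529]]
```

View pics/s20.png

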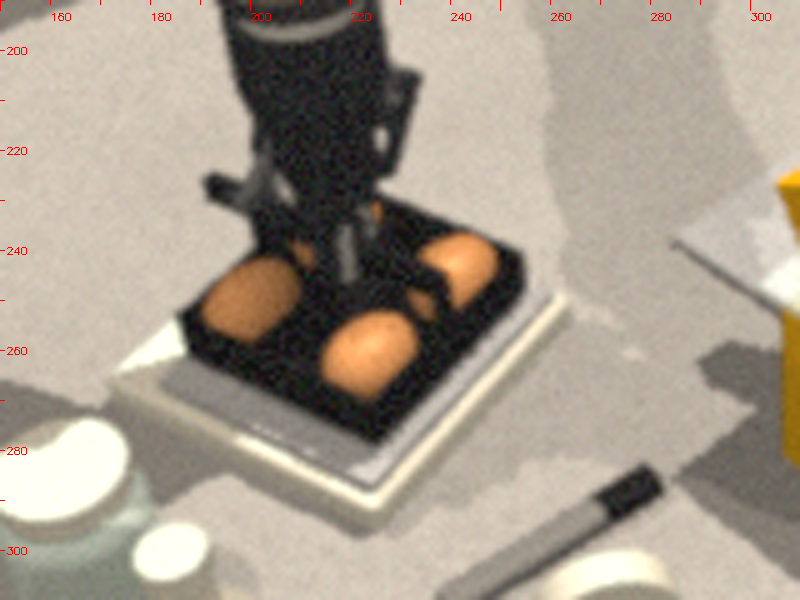

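View pics/w20.png

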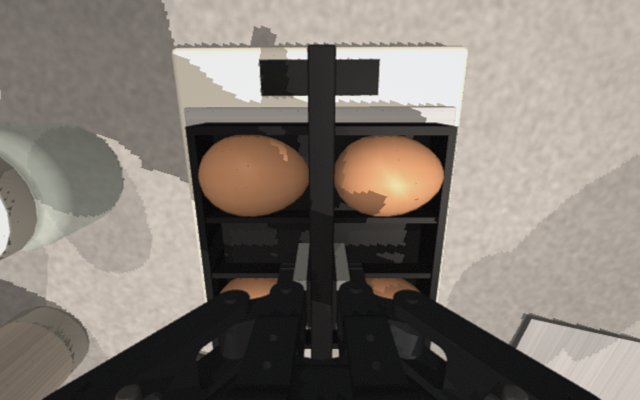

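{"api": "drive_tool", "payload": {
  "slide": [
    [0.5,-0.5,-2],
    [0.5,-0.5,-4],
    [0.5,-0.5,-6],
    [0.5,-0.5,-7],
    [0.5,-0.5,-8],
    [0.5,-0.5,-8.5],
    [0.5,-0.5,-8.5]
  ],
  "turn": [
    [0,0,0],
    [0,0,0],
    [0,0,0],
    [0,0,0],
    [0,0,0],
    [0,0,0],
    [0,0,0]
  ],
  "gripper": [0,0,0,0,0,0,0]
}}

```text
t: 32.25
eef_pos: [0.4361, -0.3251, 0.0721]
tool_rot: [-0.424, 0.568, -0.424, -0.564]
contact_force: [0.5, 0.0, -3.6]
gripper_width: 0.099
```

{"api": "drive_tool", "payload": {
  "slide": [
    [0,0,-0.8],
    [0,0,-1.5],
    [0,0,-1.5]
  ],
  "turn": [
    [0,0,0],
    [0,0,0],
    [0,0,0]
  ],
  "gripper": [0,0,0]
}}

```text
t: 32.55
eef_pos: [0.4364, -0.3253, 0.0717]
tool_rot: [-0.423, 0.568, -0.425, -0.564]
contact_force: [-3.5, -0.5, 7.3]
gripper_width: 0.099
```

{"api": "drive_tool", "payload": {
  "slide": [
    [0,0,0],
    [0,0,0],
    [0,0,0],
    [0,0,0],
    [0,0,10],
    [0,0,30],
    [0,0,60],
    [0,0,90],
    [0,0,120],
    [0,0,120]
  ],
  "turn": [
    [0,0,0],
    [0,0,0],
    [0,0,0],
    [0,0,0],
    [0,0,0],
    [0,0,0],
    [0,0,0],
    [0,0,0],
    [0,0,0],
    [0,0,0]
  ],
  "gripper": [0.35,0.35,0.35,0.35,0.35,0.35,0.35,0.35,0.35,0.35]
}}

```text
t: 33.55
eef_pos: [0.4389, -0.3258, 0.1963]
tool_rot: [-0.423, 0.57, -0.424, -0.562]
contact_force: [0.4, 0.9, -0.8]
gripper_width: 0.352
```

```bash
python3 - <<'E'
exec(open("leg.py").read())
c=bot.read_camera("wrist"); cv2.imwrite("pics/w21.png",c["color"][:,:,::-1])
s=bot.read_camera("scene"); cv2.imwrite("pics/s21.png",s["color"][:,:,::-1]); crop(s,300,90,440,210,5,"pics/s21r.png")
crop(s,150,190,310,310,5,"pics/s21s.png")
t=bot.read_camera("top"); cv2.imwrite("pics/t21.png",t["color"][:,:,::-1])
As=Rz(.285)
for g in [(-65,65,60),(-65,-65,60),(65,-65,60),(65,65,60)]:
    X=np.array([.436,-.325,0])+As@(np.array(g)/1000); print(g,proj(c,X).round(1),proj(s,X).round(1))
E
```

```text
[ 0.4389 -0.3258  0.1963] [ 1.407  0.57  -1.183  1.855  0.597  1.115  1.859] 33.55 w 0.352 f [ 0.4  0.9 -0.8] marg 0.227
(-65, 65, 60) [401.7 110.9] [217.7 226.9]
(-65, -65, 60) [248.3 110.8] [185.3 255.5]
(65, -65, 60) [257.5 249.4] [224.1 274. ]
(65, 65, 60) [391.3 250.1] [254.8 242.5]
```

View pics/s21s.png

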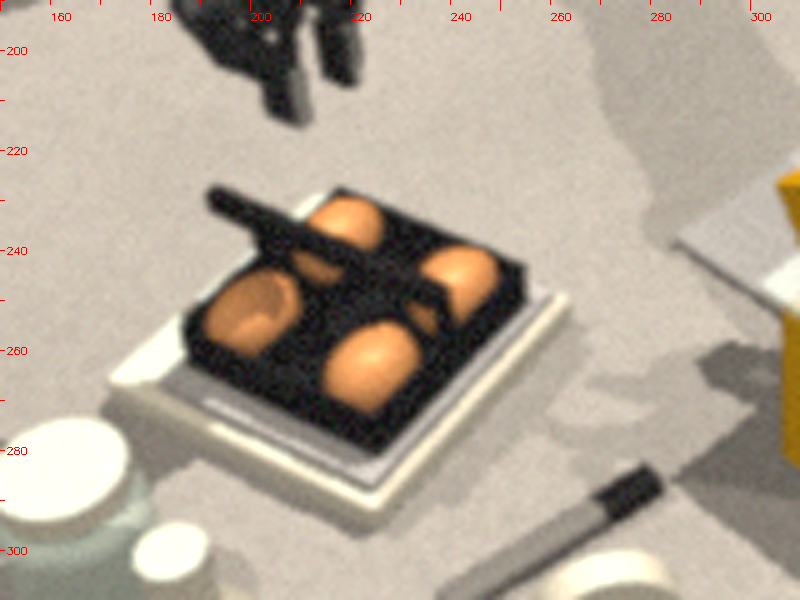

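View pics/s21r.png

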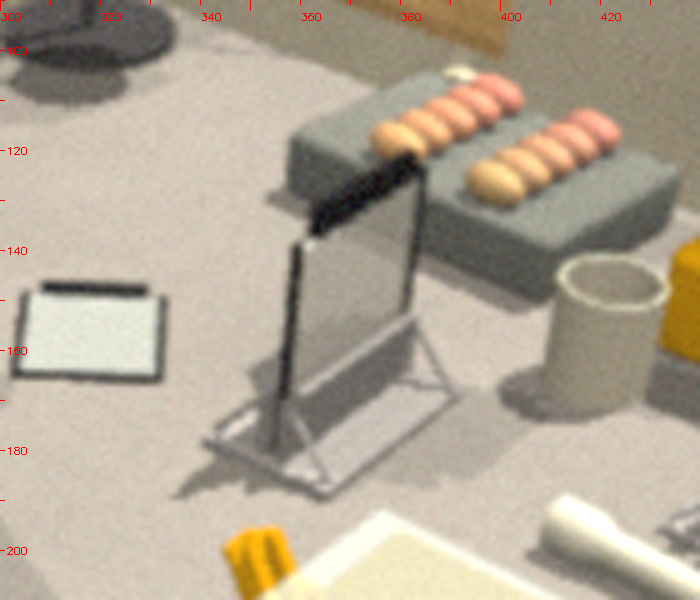

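View pics/w21.png

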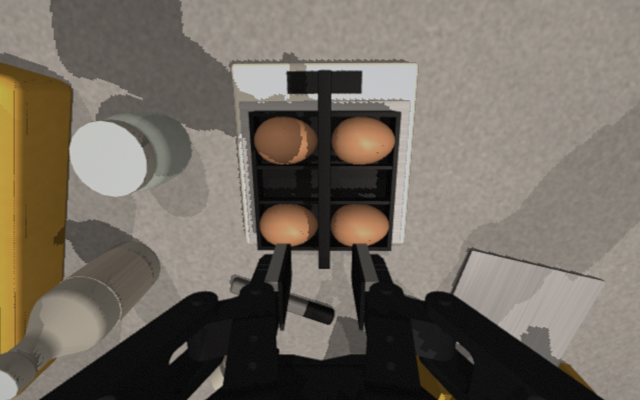

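View pics/t21.png

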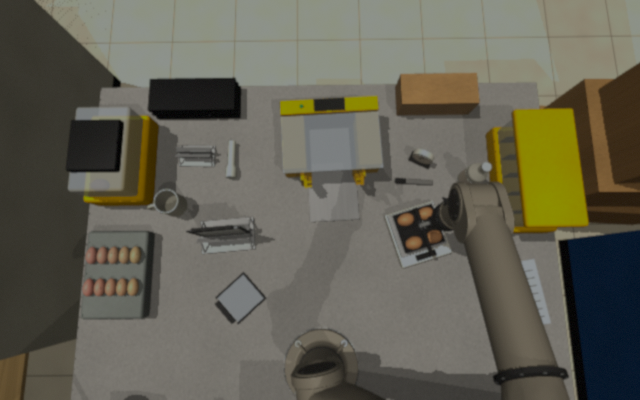

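```bash
python3 - <<'E'
exec(open("leg.py").read())
s=bot.read_camera("scene");t=bot.read_camera("top"); crop(t,175,205,275,265,7,"pics/t22.png")
As=Rz(.0846)
for g in [(0,80,200),(0,-80,200),(0,80,10),(0,-80,10),(0,60,200),(0,-60,200)]:
    X=np.array([.4252,.3095,0])+As@(np.array(g)/1000); print(g,proj(s,X).round(1),proj(t,X).round(1))
E
```

```text
[ 0.4359 -0.3254  0.1915] [ 1.405  0.575 -1.178  1.861  0.598  1.114  1.858] 33.7 w 0.351 f [-0.5  0.7 -0.3] marg 0.232
(0, 80, 200) [384.  117.8] [184.7 231.1]
(0, -80, 200) [357.6 134. ] [239.9 225.8]
(0, 80, 10) [378.2 163.4] [204.5 236.8]
(0, -80, 10) [353.5 181.5] [251.7 232.2]
(0, 60, 200) [380.9 119.7] [191.6 230.5]
(0, -60, 200) [361.1 131.8] [233.  226.5]
```

View pics/t22.png

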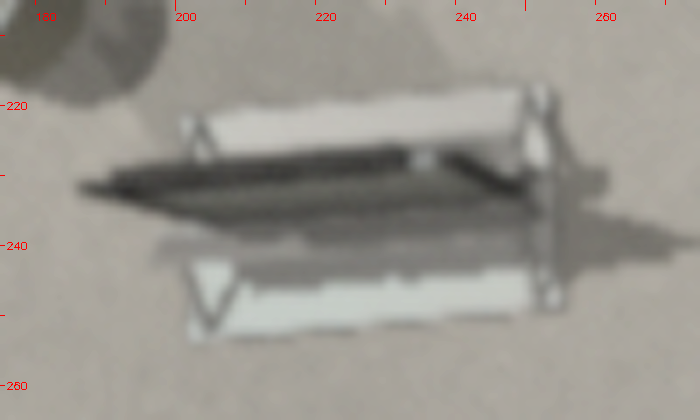

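```bash
python3 - <<'E'
from station import bot
print(bot.get_obs()["t"]); print(bot.hand_in())
E
```

```text
33.8
the job is handed in; nothing more can be done
None
```

The job is done and handed in at 33.8 s of the 66 s allowed.

**What I did**
- **Window:** I drew it up along its slots and stood it in the larger rack's slot. I pressed it onto the base, where contact read about 23 N, and then released it.
- **Tray:** I pulled it out by the bar end, first with the tool tilted under the hood's edge and then, after a regrip, with the tool upright. I lifted it level by the bar's middle, set it on the scale's pan and released it.

**Last checks**
- **Window:** The window's rib sits within about 2 px (several mm) of where a centred, upright pane should appear in the top view. Its foot height worked out at about 10 mm, so it is on the rack's base.
- **Tray:** The front corners lie within about 2 px of the pan-centred position in the wrist view. It looks flat.
- **Bystanders and gripper:** The bystanders that I could see in the last pictures look unmoved. The gripper stands about 120 mm above where it released the tray, touching nothing.

**What disagreed**
- **Joint limits:** On the way to the rack the arm ran into its joint limits and the move stopped short. I fitted a kinematic model and detoured with the window held high.
- **Tray position:** After the pull, my dead-reckoned tray position was about 7 mm off the wrist picture. I corrected it before the lifting grasp.

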